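Load the demagnetiser rack and start its cycle

TASK

The freshly ground steel plates lying on the sloping stand have to be demagnetised: first stand every one of them on its short edge in the slotted rack, one to a slot and right down on the slot floor, and let go. Then plug the timer module into the socket of the control unit and press it down until it is fully home, its head flush on the unit; only then push the start button fully in and let go. Leave the tin, the grinding wheel and the brush where they are.

Things in the scene. Friction and masses are not known exactly. Their poses are not given: they have to be found in the camera images.
- stand: Fixed wooden stand, 345 mm long along its y. Its board slopes back 0.50 rad from vertical, upper edge (84 mm above the table) towards the stand's -x; a lip along its foot carries the plates. They lie side by side along y, places about 66 mm apart, some empty, the top 52 mm of each plate standing free above the board. Origin: on the table under its middle.
- plate1: Bare steel plate, 10 x 50 x 130 mm (x thickness, y width, z length), 0.35 to 0.65 kg, all alike, same from either side (two dark bolt holes). Origin: middle of its lower short end, z along its length. At the start it lies back on the stand, z pointing up the slope (0.50 rad from vertical, top towards the stand's -x). None when absent.
- plate2: Bare steel plate, 10 x 50 x 130 mm (x thickness, y width, z length), 0.35 to 0.65 kg, all alike, same from either side (two dark bolt holes). Origin: middle of its lower short end, z along its length. At the start it lies back on the stand, z pointing up the slope (0.50 rad from vertical, top towards the stand's -x). None when absent.
- plate3: Bare steel plate, 10 x 50 x 130 mm (x thickness, y width, z length), 0.35 to 0.65 kg, all alike, same from either side (two dark bolt holes). Origin: middle of its lower short end, z along its length. At the start it lies back on the stand, z pointing up the slope (0.50 rad from vertical, top towards the stand's -x). None when absent.
- plate4: Bare steel plate, 10 x 50 x 130 mm (x thickness, y width, z length), 0.35 to 0.65 kg, all alike, same from either side (two dark bolt holes). Origin: middle of its lower short end, z along its length. At the start it lies back on the stand, z pointing up the slope (0.50 rad from vertical, top towards the stand's -x). None when absent.
- plate5: Bare steel plate, 10 x 50 x 130 mm (x thickness, y width, z length), 0.35 to 0.65 kg, all alike, same from either side (two dark bolt holes). Origin: middle of its lower short end, z along its length. At the start it lies back on the stand, z pointing up the slope (0.50 rad from vertical, top towards the stand's -x). None when absent.
- rack: Fixed aluminium rack, 80 (x) by 245 mm (y), with five slots running along its x, 44 mm apart along its y, each 15 mm wide, 60 mm long, open at both ends, 45 mm deep; slot floor 12 mm, block tops 57 mm above the table. A plate stands in it with its thickness along the rack's y, its foot on the slot floor. Origin: on the table under its middle, z up.
- slot1 (a point): Middle of the floor of rack slot 1 (slot 1 at the rack's -y end), 12 mm above the table; axes as the rack's.
- slot2 (a point): Middle of the floor of rack slot 2 (slot 1 at the rack's -y end), 12 mm above the table; axes as the rack's.
- slot3 (a point): Middle of the floor of rack slot 3 (slot 1 at the rack's -y end), 12 mm above the table; axes as the rack's.
- slot4 (a point): Middle of the floor of rack slot 4 (slot 1 at the rack's -y end), 12 mm above the table; axes as the rack's.
- slot5 (a point): Middle of the floor of rack slot 5 (slot 1 at the rack's -y end), 12 mm above the table; axes as the rack's.
- unit: Fixed grey control unit, 100 (x) x 180 (y) x 70 mm high; rectangular socket hole in the top at its y = -45 mm, start button at y = +55 mm. Origin: on the table under its middle.
- socket (a point): Middle of the mouth of the socket hole, in the unit's top face (z 70 mm); hole 59 mm along its x, 51 mm along its y. 18 mm down sits a stiff sliding contact block: the module first stops with its head about 8 mm proud, then needs a firm push of 6 to 12 N to go home, and stays where it is pushed to.
- module: Timer module, a loose block plug standing upright on its foot: foot 56 (x) x 48 (y) mm, 26 mm tall; grey head above it 68 (x) x 56 (y) mm, 24 mm tall, white panel on top; 0.15 to 0.25 kg. Origin: centre of the head's underside, z up. Fits the socket either way round, its x along the socket's x; fully home, its origin is level with the socket point.
- start (a joint): Start push button on the unit, travel in m: 0 released, 0.006 fully in; springs back; fully in takes about 5 N. Pressed straight down.
- start_top (a point): Centre of the top face of the black start button (radius 18 mm).
- tin: Loose tin, 60 mm across, 60 mm tall; a bystander, leave alone. Origin: centre of its underside.
- wheel: Loose grinding wheel lying flat, 120 mm across, 20 mm thick; a bystander. Origin: centre of its underside.
- brush: Loose hand brush lying along its x; a bystander. Origin: under its middle.
Not all that is in view belongs to the job. What is meant by the unit is not green, and is the smaller of those in its own colour.

How it is judged:
On the way, in this order (a step that is already met when the one before it is completed fails the run):
1. every plate stands on its short edge on the floor of a rack slot, released (z of plate1 in the frame of rack between 0.005 and 0.018 m and x of plate1 in the frame of rack between -0.022 and 0.022 m and y of plate1 in the frame of rack between -0.105 and 0.105 m and angle between the z axis of each of plate1, plate2, plate3, plate4, plate5 and the z axis of rack, either way round below 0.15 rad and angle between the x axis of each of plate1, plate2, plate3, plate4, plate5 and the y axis of rack, either way round below 0.2 rad and contact force between the fingers and plate1 below 0.5 N and linear speed of each of plate1, plate2, plate3, plate4, plate5 below 0.03 m/s and z of plate2 in the frame of rack between 0.005 and 0.018 m and x of plate2 in the frame of rack between -0.022 and 0.022 m and y of plate2 in the frame of rack between -0.105 and 0.105 m and contact force between the fingers and plate2 below 0.5 N and z of plate3 in the frame of rack between 0.005 and 0.018 m and x of plate3 in the frame of rack between -0.022 and 0.022 m and y of plate3 in the frame of rack between -0.105 and 0.105 m and contact force between the fingers and plate3 below 0.5 N and z of plate4 in the frame of rack between 0.005 and 0.018 m and x of plate4 in the frame of rack between -0.022 and 0.022 m and y of plate4 in the frame of rack between -0.105 and 0.105 m and contact force between the fingers and plate4 below 0.5 N and z of plate5 in the frame of rack between 0.005 and 0.018 m and x of plate5 in the frame of rack between -0.022 and 0.022 m and y of plate5 in the frame of rack between -0.105 and 0.105 m and contact force between the fingers and plate5 below 0.5 N), for 0.2 s.
2. the timer module is in the socket, pressed fully home (horizontal distance between module and socket below 0.005 m and z of module in the frame of socket below 0.0025 m and angle between the z axis of module and the z axis of unit, either way round below 0.08 rad), for 0.2 s.
3. the start button is pushed fully in (value of joint start above 0.0045 m), for 0.05 s.
4. the start button is let go (value of joint start below 0.002 m), for 0.1 s.
At the end, for the whole second after the job is handed in: Each plate stands on its short edge in a slot: foot within 7 mm of its floor, within 22 mm of mid-slot, 0.15 rad of upright, released, at rest. Module in socket: within 5 mm sideways, head within 2.5 mm of the unit top, 0.08 rad upright. Button was pushed 4.5 mm and is out again (all of step 1 and all of step 2 and value of joint start below 0.002 m and linear speed of module below 0.03 m/s); the robot touches nothing.
It fails at once if the tin, the wheel or the brush is moved more than 3 cm (distance of any of tin, wheel, brush from where it was at the start of the episode above 0.03 m).
It fails at once if the start button is pushed in before the module is home (value of joint start above 0.0045 m and (horizontal distance between module and socket above 0.008 m or z of module in the frame of socket above 0.004 m)).
Of plate1, plate2, plate3, plate4, plate5 only 3 to 5 are there at a start; the rules pass over those that are not, and their reading is None.
At some moment in a run one of module may be knocked a few centimetres aside while the robot is not near it.
It also fails if it takes over 210 s, if anything falls off the work surface, if the arm or the gripper's body presses on something with over 40 N, if the wrist force passes 120 N, or if a joint passes its speed limit or range.

ROBOT

A 6-joint arm with a two-finger parallel gripper is mounted at the origin on the work surface. World frame = base frame: x ahead of the robot, y to its left, z up, the work surface at z = 0. Lengths are in m, angles in rad, forces in N, time in s.
With the tool pointing down it reaches from about 0.275 to 0.825 m from the base axis. Payload 5.2 kg.
Tool frame: the origin (TCP) lies midway between the tips of the shut fingers; the grasp point (between the pads) lies 19 mm behind it; z points along the fingers, y is the line along which they close (so a half turn about z gives the same grasp; the last joint's range is limited). The gripper opens to 93 mm and grips with 3 to 60 N. Pads are 15 mm wide; open, the fingers measure 128 mm over their backs; the gripper's body (75 mm by 188 mm) begins 65 mm behind the grasp point.
Start: joints at [0.917, 0.259, 1.535, -0, 1.348, -0.203], TCP at [0.24, 0.495, 0.219] pointing down, gripper open.
Joint ranges: [-3.14, 3.14], [-0.91, 2.08], [0.19, 2.58], [-1.22, 4.36], [0.22, 2.71], [-3.12, 3.12]. Speed limits (rad/s): [2.57, 2.57, 3.14, 3.14, 3.14, 3.14].

INTERFACE

Orientations are given as [roll, pitch, yaw] about the fixed x, y, z axes, in that order (R = Rz(yaw) Ry(pitch) Rx(roll)).
In Python, from workcell import status, vision, job gives the robot as it stands.
- The arm moves only by the tool apply_moves, never from a script. Its argument "series" is a list of rows, each a list of 7 numbers: the opening, from 0 (shut) to 1 (fully open), then the shift along the tool's x, y, z as a fraction of full scale, then the turn, a rotation vector about the tool's x, y, z as a fraction of full scale. A call has 1 to 10 rows; each row is the pose to reach, as a shift and turn from the pose commanded when the call began, along the tool's axes at that moment; what a row does not reach only later rows make up. Full scale, the value 1, is 75 cm for a shift and 30 degrees for a turn. A row lasts 1/10 s, in which the tool goes at most 50 mm and 8.59 degrees, less where a joint would pass 70% of its speed; a pose out of reach is approached as far as the arm can. A call with a number of a shift or a turn outside -1 to 1 is refused whole. A call with a gripper value outside its range is refused whole. The fingers move at their own pace and stop on an object; "newtons" is the grip in N (left out, the last holds). Time passes only in rows, so rows that repeat a pose let the fingers close. It gives the time, the measured TCP pose, the force, the opening and the grip force at its end, in the units of the state.
- status.state(): the state, without advancing time (a new reading comes with each control period).
- vision.capture(name): name is "scene" or "top" or "wrist"; returns a dict with "image" (400x640x3 uint8, red, green, blue), "K" (3x3 intrinsics, pixels), "xyz" and "attitude" of the camera in the world; the wrist camera has in their place "T_tool_cam" (4x4, takes a point from camera to tool coordinates, whose origin is the TCP and whose axes are the flange's). Camera axes: x right, y up, looking along -z (the intrinsics and any distortion apply to the point x, -y, -z); pixel columns grow to the right and rows downward; lengths in m; the calibration is good to about 2 mm. A picture is of the moment at which its call begins: read the wrist's pose just before it. There is no depth.
- job.finish_job(): hands the job in; it is judged then, once.
Trained networks look in a picture, given as the dict that the camera call returned (one of the last four; its "shot" number tells which), for a name from the list of things; names that differ only in an ending like _2 or _b are one class to them, and where a whole thing is asked for, a point or a joint stands for the part that bears it (a point fixed in the world has none). Each returns a list of dicts, best first, with "confidence" (0 to 1); they miss things now and then, are a little off and sometimes report something else, mostly with a low value. They report only what shows in the picture. A call takes as long as a camera call. They do not tell look-alikes from the thing itself.
- vision.find_in(picture, label): "point" ([x, y, z] in m, in the coordinates of the camera as it stood for that picture, good to about 4 mm: the middle of the surface that is visible of it).
- vision.trace(picture, label): "region" (400x640 bool, what is visible of it).
The state is a dict: "t": time; "qpos": joint angles; "qvel": joint speeds; "tau": joint torques, N m; "eef_pos": TCP position; "orientation": TCP orientation; "wrist_force": force on the tool from outside, world axes, zero at the start; "wrist_torque": the same for the moment, N m; "grip_width": finger opening in m; "grasp_force": force on a finger pad.
Only numpy, scipy, OpenCV 4.12 (cv2) and the standard library are available. Lean on these libraries where they do the work, as an engineer would, in place of code of your own. Each camera call takes 0.05 s, during which the arm holds its last target. There are 200 camera calls.

## Working session

There is one attempt and no reset: what is moved stays moved. The work goes in short steps, Python scripts to look and compute and a tool call to move; the robot and the scene stay as the last step left them, time stands still between calls to the robot, and variables do not carry over. Pictures are saved under pics/ and viewed, at most 17 in all, crops included, and the job is handed in when it is done.

Besides the shell and the picture viewer there is one more tool, called by a JSON object that holds its "op" and its "data". apply_moves: Moves the arm, as the interface text tells. Shift numbers are shares of 75 cm and turn numbers shares of 30 degrees, none past 1 either way. Its arguments: {"type":"object","properties":{"series":{"type":"array","items":{"type":"array","items":{"type":"number"}}},"newtons":{"type":"number"}},"required":["series"]}

```bash
mkdir -p pics; ls
cat > h.py <<'E'
import numpy as np, cv2
from scipy.spatial.transform import Rotation as R
from workcell import status, vision, job
def Rm(a): 
    a=np.array(a,float)
    return a if a.shape==(3,3) else R.from_euler('xyz',a).as_matrix()
def cam(p,st=None):
    if 'T_tool_cam' in p:
        st=st or status.state(); T=np.eye(4);T[:3,:3]=Rm(st['orientation']);T[:3,3]=st['eef_pos']
        T=T@np.array(p['T_tool_cam']); return T[:3,:3],T[:3,3]
    return Rm(p['attitude']),np.array(p['xyz'])
def save(p,n,crop=None,s=1):
    im=cv2.cvtColor(p['image'],cv2.COLOR_RGB2BGR)
    if crop: x0,y0,x1,y1=crop; im=im[y0:y1,x0:x1]
    cv2.imwrite('pics/'+n,cv2.resize(im,None,fx=s,fy=s,interpolation=cv2.INTER_CUBIC))
def pix2z(p,uv,z,st=None):
    Rc,c=cam(p,st);K=np.array(p['K']);d=np.linalg.inv(K)@np.array([uv[0],uv[1],1.]);d=Rc@np.array([d[0],-d[1],-d[2]])
    return c+d*(z-c[2])/d[2]
def proj(p,X,st=None):
    Rc,c=cam(p,st);q=Rc.T@(np.array(X)-c);K=np.array(p['K']);w=K@np.array([q[0],-q[1],-q[2]]);return w[:2]/w[2]
def find(p,l,st=None,mn=0.2):
    Rc,c=cam(p,st);out=[]
    for d in vision.find_in(p,l):
        if d['confidence']>=mn:
            X=Rc@np.array(d['point'])+c; out.append((l,round(d['confidence'],2),X.round(3).tolist(),proj(p,X,st).round().tolist()))
    return out
E
python3 - <<'E'
from h import *
for n in('scene','top'):
    p=vision.capture(n);save(p,n+'0.png')
    print(n,{k:(np.round(v,3).tolist()) for k,v in p.items() if k not in('image',)})
    for l in 'stand plate1 rack unit module start tin wheel brush'.split():
        for o in find(p,l): print(o)
s=status.state();print(s)
E
```

```text
pics
scene {'K': [[500.387, 0.0, 325.268], [0.0, 500.387, 202.973], [0.0, 0.0, 1.0]], 'xyz': [1.425, 1.046, 0.969], 'attitude': [1.0, -0.014, 2.426], 'shot': 1}
('stand', 0.66, [0.505, 0.248, 0.038], [377.0, 247.0])
('plate1', 0.92, [0.514, 0.338, 0.084], [399.0, 250.0])
('plate1', 0.86, [0.494, 0.207, 0.076], [371.0, 230.0])
('plate1', 0.62, [0.485, 0.133, 0.082], [356.0, 216.0])
('plate1', 0.61, [0.663, 0.025, 0.093], [290.0, 219.0])
('rack', 0.86, [0.512, -0.171, 0.039], [291.0, 192.0])
('unit', 0.88, [0.743, -0.394, 0.081], [200.0, 179.0])
('unit', 0.82, [0.686, -0.008, 0.06], [279.0, 226.0])
('unit', 0.68, [0.479, 0.538, 0.017], [460.0, 300.0])
('unit', 0.56, [0.309, -0.28, 0.057], [315.0, 160.0])
('module', 0.66, [0.651, 0.252, 0.047], [343.0, 265.0])
('module', 0.52, [0.511, 0.339, 0.078], [400.0, 252.0])
('start', 0.58, [0.665, 0.022, 0.092], [289.0, 219.0])
('start', 0.41, [0.277, -0.249, 0.089], [326.0, 153.0])
('tin', 0.59, [0.644, -0.209, 0.043], [253.0, 200.0])
('wheel', 0.95, [0.452, -0.515, 0.021], [251.0, 157.0])
('brush', 0.6, [0.478, 0.538, 0.019], [460.0, 299.0])
t
[... 952 characters left out ...]
 0.015], [162.0, 218.0])
{'t': 1.0, 'qpos': array([ 9.17202293e-01,  2.58578949e-01,  1.53498442e+00,  3.79088735e-06,
        1.34801439e+00, -2.02801853e-01]), 'qvel': array([ 0.00014041,  0.0002975 ,  0.00084527,  0.00152321,  0.00029493,
       -0.00113403]), 'tau': array([-1.85707875e-03, -4.37197351e+01, -2.84314656e+01,  7.18491641e-02,
        3.11701116e-02, -4.18631623e-05]), 'eef_pos': array([0.23960655, 0.49507278, 0.21867035]), 'orientation': array([ 3.14157732e+00, -6.21259194e-07,  2.69079963e+00]), 'wrist_force': array([-0.38890311,  0.66655848, -0.05606663]), 'wrist_torque': array([-0.00296576, -0.01903545,  0.02129292]), 'grasp_force': 0.0, 'grip_width': 0.0932333161108022}
```

View pics/scene0.png

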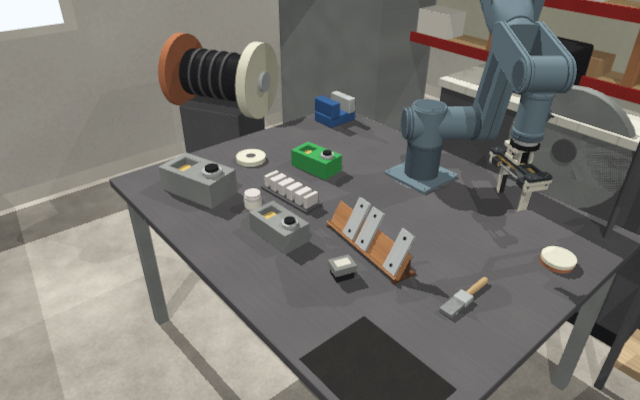

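View pics/top0.png

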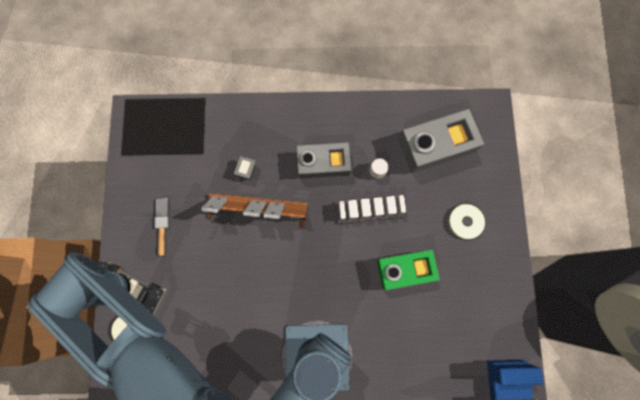

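Scene: control-unit candidates are small grey (279,226), large grey (198,180) and green (316,160); the description picks the small grey one at world ≈(0.66,-0.03). There are three plates, at scene pixels (399,250), (371,230) and (356,216). The module is at (343,265), the rack at (291,190), the wheel at (251,157) and the white disc at (558,260) is not part of the job.

```bash
cat >> h.py <<'E'
def go(pos,rot,st=None):
    """series numbers to reach TCP pos with rotation rot (3x3 or rpy) from the present pose"""
    st=st or status.state(); R0=Rm(st['orientation']); d=R0.T@(np.array(pos)-st['eef_pos'])/.75
    w=R.from_matrix(R0.T@Rm(rot)).as_rotvec()/np.radians(30)
    print('shift',d.round(4).tolist(),'turn',w.round(4).tolist(),'rows',max(np.linalg.norm(d)*15,np.linalg.norm(w)*3.5).round(1))
def brief():
    s=status.state();print(round(s['t'],2),'pos',np.round(s['eef_pos'],4).tolist(),'rpy',np.round(s['orientation'],4).tolist(),'F',np.round(s['wrist_force'],1).tolist(),'q',np.round(s['qpos'],2).tolist(),'grip',round(s['grip_width'],4),round(s['grasp_force'],1))
E
python3 - <<'E'
from h import *
brief()
p=vision.capture('wrist');print(np.round(p['T_tool_cam'],3).tolist(),p['K'])
go([.44,.10,.45],[np.pi,0,np.pi])
p=vision.capture('scene');save(p,'unit.png',(150,130,450,310),2.6)
E
```

```text
1.0 pos [0.2396, 0.4951, 0.2187] rpy [3.1416, -0.0, 2.6908] F [-0.4, 0.7, -0.1] q [0.92, 0.26, 1.53, 0.0, 1.35, -0.2] grip 0.0932 0.0
[[-0.001, 0.96, 0.282, 0.078], [1.0, 0.001, 0.001, -0.002], [0.001, 0.282, -0.96, -0.164], [0.0, 0.0, 0.0, 1.0]] [[322.67219849   0.         319.32007913]
 [  0.         322.67219849 200.70040916]
 [  0.           0.           1.        ]]
shift [-0.47, -0.3577, -0.3084] turn [-0.0001, 0.0, -0.861] rows 10.0
```

View pics/unit.png

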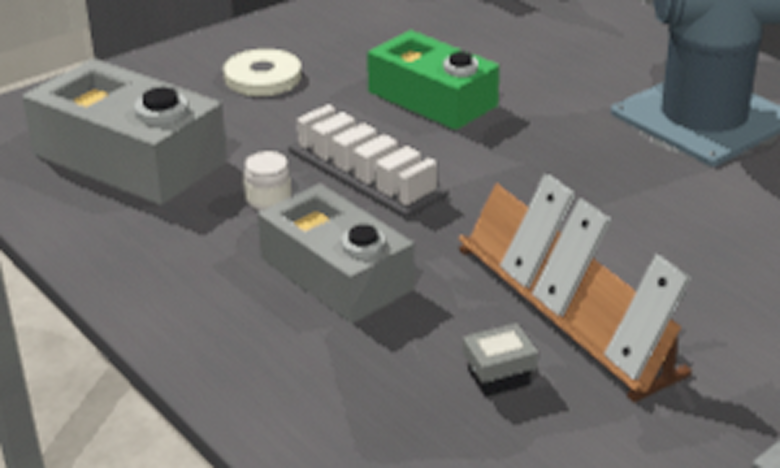

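Crop: the small grey unit is at (335,250), with its socket at (310,218) on the -y side and button at (365,238) on the +y side. The larger grey unit stands at (120,120), so the choice holds.

{"op": "apply_moves", "data": {"series": [[1,-0.47,-0.358,-0.308,0,0,-0.861],[1,-0.47,-0.358,-0.308,0,0,-0.861],[1,-0.47,-0.358,-0.308,0,0,-0.861],[1,-0.47,-0.358,-0.308,0,0,-0.861],[1,-0.47,-0.358,-0.308,0,0,-0.861],[1,-0.47,-0.358,-0.308,0,0,-0.861],[1,-0.47,-0.358,-0.308,0,0,-0.861],[1,-0.47,-0.358,-0.308,0,0,-0.861],[1,-0.47,-0.358,-0.308,0,0,-0.861],[1,-0.47,-0.358,-0.308,0,0,-0.861]]}}

```text
t: 2.1
eef_pos: [0.4369, 0.1046, 0.4471]
orientation: [3.141, 0.001, 3.142]
wrist_force: [1.6, 1.0, 0.6]
grip_width: 0.0928
grasp_force: 0.0
```

Run:
```python
from h import *
brief()
p=vision.capture('wrist');save(p,'w1.png',s=1.25)
for l in 'plate1 rack module unit start stand'.split():
    for o in find(p,l): print(o)
```

```text
2.1 pos [0.4369, 0.1046, 0.4471] rpy [3.1415, 0.001, 3.1416] F [1.6, 1.0, 0.6] q [-0.01, 0.02, 1.28, 0.0, 1.85, -1.59] grip 0.0928 0.0
('plate1', 0.93, [0.478, 0.123, 0.108], [334.0, 181.0])
('plate1', 0.83, [0.491, 0.19, 0.106], [375.0, 189.0])
('plate1', 0.67, [0.508, 0.32, 0.102], [454.0, 197.0])
('rack', 0.71, [0.484, -0.192, 0.052], [154.0, 180.0])
('module', 0.83, [0.64, 0.231, 0.05], [386.0, 259.0])
('module', 0.53, [0.48, -0.183, 0.053], [157.0, 178.0])
('unit', 0.94, [0.649, -0.001, 0.066], [263.0, 269.0])
('unit', 0.7, [0.277, -0.292, 0.072], [60.0, 52.0])
('start', 0.87, [0.27, -0.249, 0.09], [78.0, 45.0])
('start', 0.52, [0.663, 0.021, 0.089], [273.0, 282.0])
('stand', 0.69, [0.502, 0.175, 0.019], [356.0, 187.0])
```

View pics/w1.png

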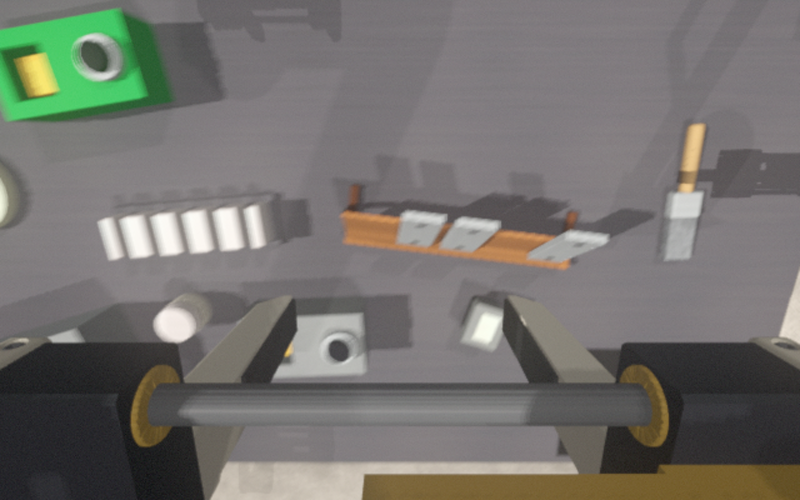

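```bash
cat > fit.py <<'E'
from h import *
from scipy.optimize import minimize
def box(x0,x1,y0,y1,z0,z1): return np.array([[x,y,z] for x in(x0,x1) for y in(y0,y1) for z in(z0,z1)])
RACK=[box(-.04,.04,-.1225,.1225,0,.012)]+[box(-.03,.03,max(-.1225,-.1245+.044*i),min(.1225,-.0955+.044*i),.012,.057) for i in range(6)]
UNIT=[box(-.05,.05,-.09,.09,0,.07)]
MOD=[box(-.034,.034,-.028,.028,0,.024),box(-.028,.028,-.024,.024,-.026,0)]
PLATE=[box(-.005,.005,-.025,.025,0,.130)]
S=4
def projn(cm,X):
    Rc,c,K=cm;q=(X-c)@Rc;return np.c_[K[0,2]+K[0,0]*q[:,0]/-q[:,2],K[1,2]-K[1,1]*q[:,1]/-q[:,2]]
def render(cm,boxes,T):
    m=np.zeros((400*S,640*S),np.uint8)
    for b in boxes:
        uv=projn(cm,b@T[:3,:3].T+T[:3,3]);h=cv2.convexHull(((uv+.5)*S*16).astype(np.int32))
        cv2.fillConvexPoly(m,h,255,shift=4)
    return cv2.resize(m,(640,400),interpolation=cv2.INTER_AREA)/255.
def upright(v,z): T=np.eye(4);T[:3,:3]=R.from_euler('z',v[2]).as_matrix();T[:3,3]=[v[0],v[1],z];return T
def leaned(v,z): # plate on stand, top towards -x
    T=np.eye(4);T[:3,:3]=(R.from_euler('z',v[2])*R.from_euler('y',-.5)).as_matrix();T[:3,3]=[v[0],v[1],v[3] if len(v)>3 else z];return T
def fit(obs,boxes,pose,v0,z=0.):
    """obs: list of (cm,mask)"""
    def cost(v):
        c=0
        for cm,m in obs:
            r=render(cm,boxes,pose(v,z));c+=1-np.minimum(r,m).sum()/np.maximum(r,m).sum()
        return c/len(obs)
    v0=np.array(v0,float);sx=np.diag(([.008,.008,.12,.008])[:len(v0)])
    o=minimize(cost,v0,method='Nelder-Mead',options=dict(initial_simplex=np.vstack([v0,v0+sx]),maxiter=120,xatol=1e-4,fatol=1e-4))
    return o.x,o.fun
def cm(p,st=None): return (*cam(p,st),np.array(p['K']))
def masks(p,l,mn=.3): return [d['region'].astype(float) for d in vision.trace(p,l) if d['confidence']>mn]
def pick(ms,uv):
    d=[np.hypot(*(np.argwhere(m>0).mean(0)[::-1]-uv)) for m in ms];i=int(np.argmin(d));return ms[i] if d[i]<25 else None
E
python3 - <<'E'
from fit import *
G={'rack':(RACK,[.49,-.19,-.1],0,.04),'unit':(UNIT,[.66,-.02,0],0,.05),'module':(MOD,[.645,.24,.2],.026,.03)}
PL=[[.50,.133,-.12],[.52,.200,-.12],[.54,.33,-.12]]
for n in('wrist','scene','top'):
    p=vision.capture(n);c=cm(p)
    for l,(b,v,z,zc) in G.items():
        m=pick(masks(p,l),proj(p,[v[0],v[1],zc]))
        if m is None: print(n,l,'none');continue
        if l=='module':
            for yaw in(.2,1.0,-.6): x,f=fit([(c,m)],b,upright,[v[0],v[1],yaw],z);print(n,l,x.round(4).tolist(),round(f,3))
        else: x,f=fit([(c,m)],b,upright,v,z);print(n,l,x.round(4).tolist(),round(f,3))
    ms=masks(p,'plate1')
    for v in PL:
        m=pick(ms,proj(p,[v[0]-.03,v[1],.075]))
        if m is None: print(n,v,'none');continue
        x,f=fit([(c,m)],PLATE,leaned,v,.018);print(n,'plate',x.round(4).tolist(),round(f,3))
    np.savez(n+'.npz',R=c[0],c=c[1],K=c[2],image=p['image'])
E
```

```text
wrist rack [0.4913, -0.1972, 0.0888] 0.09
wrist unit [0.6622, 0.0034, 0.0445] 0.371
wrist module [0.6423, 0.2395, -0.3001] 0.111
wrist module [0.6458, 0.2405, 1.1478] 0.228
wrist module [0.6424, 0.2398, -0.3028] 0.11
wrist plate [0.5154, 0.1282, -0.1091] 0.047
wrist plate [0.5234, 0.1946, -0.0984] 0.051
wrist plate [0.5395, 0.3288, -0.1242] 0.057
scene rack [0.4901, -0.2006, 0.0511] 0.107
scene unit [0.663, -0.0388, 0.0472] 0.024
scene module [0.6436, 0.2389, -0.3165] 0.048
scene module [0.6435, 0.238, 1.467] 0.114
scene module [0.6438, 0.2389, -0.3276] 0.047
scene plate [0.5127, 0.1272, -0.1724] 0.075
scene plate [0.5248, 0.1937, -0.1354] 0.085
scene plate [0.5387, 0.3279, -0.1322] 0.048
top rack [0.4936, -0.1958, 0.0735] 0.077
top unit [0.6672, -0.0374, 0.065] 0.064Traceback (most recent call last):
  File "<stdin>", line 7, in <module>
  File "fit.py", line 33, in pick
    d=[np.hypot(*(np.argwhere(m>0).mean(0)[::-1]-uv)) for m in ms];i=int(np.argmin(d));return ms[i] if d[i]<25 else None
                                                                         ~~~~~~~~~^^^
    return _wrapfunc(a, 'argmin', axis=axis, out=out, **kwds)
    return _wrapit(obj, method, *args, **kwds)
    result = getattr(arr, method)(*args, **kwds)
ValueError: attempt to get argmin of an empty sequence
```

```bash
cat >> h.py <<'E'
from scipy.spatial.transform import Slerp
def plan(wps,start=None):
    """wps: list of (pos,R,n calls). prints numbers per call from commanded start"""
    if start is None: s=status.state(); start=(np.array(s['eef_pos']),Rm(s['orientation']))
    P,Q=np.array(start[0],float),start[1]
    for pos,rot,n in wps:
        pos=np.array(pos,float);sl=Slerp([0,1],R.from_matrix([Q,rot]));P0=P
        for i in range(1,n+1):
            Pn=P0+(pos-P0)*i/n;Qn=sl(i/n).as_matrix();d=Q.T@(Pn-P)/.75;w=R.from_matrix(Q.T@Qn).as_rotvec()/np.radians(30)
            d,w=d.round(4),w.round(4)
            print(', '.join('%g'%x for x in np.r_[d,w]),' rows %.1f'%max(np.linalg.norm(d)*15,np.linalg.norm(w)*3.5))
            P,Q=P+Q@d*.75,Q@R.from_rotvec(w*np.radians(30)).as_matrix()
    return P,Q
def Rplate(yaw): # tool for a plate lying on the stand
    B=Rm((R.from_euler('z',yaw)*R.from_euler('y',-.5)).as_matrix());return np.c_[B[:,1],B[:,0],-B[:,2]],B
def Rdown(yaw): return (R.from_euler('z',yaw)*R.from_euler('x',np.pi)).as_matrix()
PLT=[(.5145,.1282),(.5238,.1943),(.5393,.3285)]; SY=-.12
RK=(.4915,-.198,.075)
def slot(i): # 1..5
    return np.array(RK[:2])+Rm([0,0,RK[2]])[:2,1]*.044*(i-3)
def gpose(i,s):
    T,B=Rplate(SY);return np.array([*PLT[i],.018])+B[:,2]*s,T
E
python3 - <<'E'
from h import *
brief()
plan([(gpose(0,.17)[0],gpose(0,.17)[1],4),(gpose(0,.09)[0],gpose(0,.09)[1],1)])
print(gpose(0,.09))
E
```

```text
3.15 pos [0.4367, 0.1063, 0.4459] rpy [3.1416, 0.0, 3.1415] F [-0.5, 0.1, -0.9] q [-0.01, 0.02, 1.28, 0.0, 1.84, -1.58] grip 0.0929 0.0
0.001, 0.0106, 0.0929, -0.1785, -0.2014, 0.7886  rows 2.9
0.0129, -0.0012, 0.0926, -0.1786, -0.2013, 0.7886  rows 2.9
0.019, -0.0166, 0.09, -0.1785, -0.2014, 0.7887  rows 2.9
0.0181, -0.0327, 0.0857, -0.1786, -0.2014, 0.7886  rows 2.9
0, 0, 0.1067, 0, 0, -0  rows 1.6
(array([0.471662  , 0.13336538, 0.09698243]), array([[ 0.11971221,  0.87127155,  0.47597781],
       [ 0.99280864, -0.10505735, -0.05739309],
       [ 0.        ,  0.47942554, -0.87758256]]))
```

{"op": "apply_moves", "data": {"series": [[1,0.001,0.0106,0.0929,-0.1785,-0.2014,0.7886],[1,0.001,0.0106,0.0929,-0.1785,-0.2014,0.7886],[1,0.001,0.0106,0.0929,-0.1785,-0.2014,0.7886],[1,0.001,0.0106,0.0929,-0.1785,-0.2014,0.7886]]}}

```text
t: 3.55
eef_pos: [0.4348, 0.114, 0.3759]
orientation: [3.029, 0.083, 2.722]
wrist_force: [-0.3, 0.1, -0.4]
grip_width: 0.0931
grasp_force: 0.0
```

{"op": "apply_moves", "data": {"series": [[1,0.0129,-0.0012,0.0926,-0.1786,-0.2013,0.7886],[1,0.0129,-0.0012,0.0926,-0.1786,-0.2013,0.7886],[1,0.0129,-0.0012,0.0926,-0.1786,-0.2013,0.7886],[1,0.0129,-0.0012,0.0926,-0.1786,-0.2013,0.7886]]}}

```text
t: 3.95
eef_pos: [0.4344, 0.1223, 0.3065]
orientation: [2.892, 0.113, 2.299]
wrist_force: [0.1, 0.3, 1.2]
grip_width: 0.093
grasp_force: 0.0
```

{"op": "apply_moves", "data": {"series": [[1,0.019,-0.0166,0.09,-0.1785,-0.2014,0.7887],[1,0.019,-0.0166,0.09,-0.1785,-0.2014,0.7887],[1,0.019,-0.0166,0.09,-0.1785,-0.2014,0.7887],[1,0.019,-0.0166,0.09,-0.1785,-0.2014,0.7887]]}}

```text
t: 4.35
eef_pos: [0.4341, 0.1305, 0.2369]
orientation: [2.756, 0.085, 1.874]
wrist_force: [-0.9, 0.0, 0.3]
grip_width: 0.0931
grasp_force: 0.0
```

{"op": "apply_moves", "data": {"series": [[1,0.0181,-0.0327,0.0857,-0.1786,-0.2014,0.7886],[1,0.0181,-0.0327,0.0857,-0.1786,-0.2014,0.7886],[1,0.0181,-0.0327,0.0857,-0.1786,-0.2014,0.7886],[1,0.0181,-0.0327,0.0857,-0.1786,-0.2014,0.7886],[1,0.0181,-0.0327,0.0857,-0.1786,-0.2014,0.7886]]}}

```text
t: 4.85
eef_pos: [0.4348, 0.1384, 0.168]
orientation: [2.642, 0.004, 1.457]
wrist_force: [-0.7, 0.3, 0.2]
grip_width: 0.093
grasp_force: 0.0
```

Run:
```python
from fit import *
brief();print(gpose(0,.17)[0])
st=status.state();p=vision.capture('wrist');save(p,'w2.png')
c=cm(p,st);ms=masks(p,'plate1');print(len(ms))
for i in range(3):
    v=[*PLT[i],SY]
    m=pick(ms,proj(p,gpose(i,.09)[0],st))
    if m is None: continue
    x,f=fit([(c,m)],PLATE,leaned,v,.018);print(i,x.round(4).tolist(),round(f,3))
plan([(*gpose(0,.09),1)])
```

```text
4.85 pos [0.4348, 0.1384, 0.168] rpy [2.6416, 0.0037, 1.4572] F [-0.7, 0.3, 0.2] q [0.18, -0.1, 2.19, -0.26, 0.59, 0.47] grip 0.093 0.0
[0.43358377 0.13795683 0.16718904]
2
0 [0.5156, 0.129, -0.1165] 0.079
1 [0.5234, 0.1943, -0.1217] 0.056
-0.0006, -0.0026, 0.1072, 0.0014, -0.001, 0.0118  rows 1.6
```

View pics/w2.png

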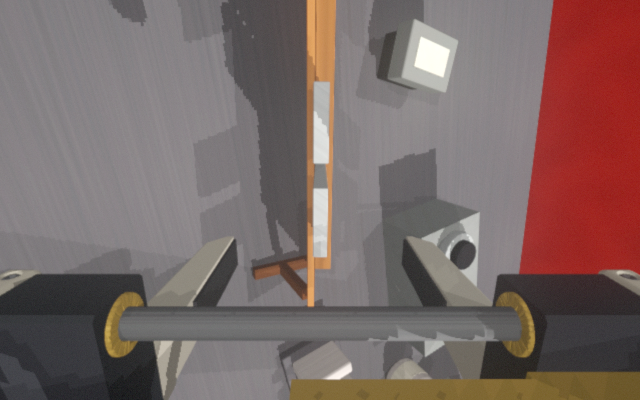

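The plate lies between the open fingers at (320,225), and its neighbour is at (320,120); both fits agree to 1 mm.

{"op": "apply_moves", "data": {"series": [[1,-0.0006,-0.002,0.05,0,0,0.01],[1,-0.0006,-0.002,0.1072,0,0,0.01],[1,-0.0006,-0.002,0.1072,0,0,0.01],[1,-0.0006,-0.002,0.1072,0,0,0.01],[0,-0.0006,-0.002,0.1072,0,0,0.01],[0,-0.0006,-0.002,0.1072,0,0,0.01],[0,-0.0006,-0.002,0.1072,0,0,0.01],[0,-0.0006,-0.002,0.1072,0,0,0.01],[0,-0.0006,-0.002,0.1072,0,0,0.01],[0,-0.0006,-0.002,0.1072,0,0,0.01]], "newtons": 45}}

```text
t: 5.95
eef_pos: [0.4705, 0.1332, 0.0963]
orientation: [2.641, -0.003, 1.447]
wrist_force: [-0.1, 1.0, -0.3]
grip_width: 0.0491
grasp_force: 0.0
```

{"op": "apply_moves", "data": {"series": [[0,0,0,0,0,0,0],[0,0,0,0,0,0,0],[0,0,0,0,0,0,0],[0,0,0,0,0,0,0],[0,0,0,0,0,0,0],[0,0,0,0,0,0,0],[0,0,0,0,0,0,0]]}}

```text
t: 6.65
eef_pos: [0.473, 0.1333, 0.0975]
orientation: [2.637, -0.004, 1.447]
wrist_force: [6.2, -2.2, -0.4]
grip_width: 0.0096
grasp_force: 45.0
```

Run:
```python
from h import *
brief()
s=status.state();P=np.array(s['eef_pos']);Q=Rm(s['orientation']);up=-Q[:,2]
D=Rdown(RK[2]);sl=slot(1)
print(slot(1),slot(3),slot(5))
plan([(P+up*.06,Q,1),([.40,-.05,.24],D,4),([*sl,.24],D,1)])
```

```text
6.65 pos [0.473, 0.1333, 0.0975] rpy [2.6369, -0.0036, 1.4469] F [6.2, -2.2, -0.4] q [0.14, 0.09, 2.24, -0.37, 0.35, 0.59] grip 0.0096 45.0
[ 0.49809381 -0.28575262] [ 0.4915 -0.198 ] [ 0.48490619 -0.11024738]
0, -0, -0.08, 0, 0, 0  rows 1.2
-0.0635, 0.0086, -0.0298, 0.2005, -0.1664, 0.6397  rows 2.4
-0.06, 0.0264, -0.0262, 0.2004, -0.1665, 0.6397  rows 2.4
-0.0505, 0.0425, -0.025, 0.2005, -0.1664, 0.6397  rows 2.4
-0.0365, 0.0545, -0.0263, 0.2005, -0.1665, 0.6397  rows 2.4
0.1069, 0.3232, -0, -0, 0, 0  rows 5.1
```

Run:
```python
from h import *
s=status.state();P=np.array(s['eef_pos']);Q=Rm(s['orientation']);up=-Q[:,2]
D=Rdown(RK[2]);sl=slot(1)
plan([(P+up*.12,Q,1),([.42,-.06,.26],D,4),([*sl,.20],D,1)])
```

```text
0, 0, -0.16, 0, 0, 0  rows 2.4
-0.0659, 0.0179, -0.0122, 0.2005, -0.1664, 0.6397  rows 2.4
-0.0575, 0.0377, -0.0098, 0.2004, -0.1665, 0.6397  rows 2.4
-0.0429, 0.0536, -0.0102, 0.2005, -0.1664, 0.6397  rows 2.4
-0.0241, 0.0637, -0.0134, 0.2005, -0.1665, 0.6397  rows 2.4
0.0813, 0.3079, 0.08, -0, 0, 0  rows 4.9
```

{"op": "apply_moves", "data": {"series": [[0,0,0,-0.02,0,0,0],[0,0,0,-0.06,0,0,0],[0,0,0,-0.11,0,0,0],[0,0,0,-0.16,0,0,0],[0,0,0,-0.16,0,0,0]]}}

```text
t: 7.15
eef_pos: [0.4131, 0.1406, 0.2047]
orientation: [2.637, -0.004, 1.447]
wrist_force: [0.5, -0.0, -4.5]
grip_width: 0.0099
grasp_force: 45.0
```

{"op": "apply_moves", "data": {"series": [[0,-0.0165,0.0045,-0.003,0.05,-0.0416,0.16],[0,-0.033,0.009,-0.006,0.1,-0.083,0.32],[0,-0.05,0.0135,-0.009,0.15,-0.125,0.48],[0,-0.0659,0.0179,-0.0122,0.2005,-0.1664,0.6397]]}}

```text
t: 7.55
eef_pos: [0.4131, 0.0894, 0.2133]
orientation: [2.765, -0.066, 1.102]
wrist_force: [0.4, -0.4, -4.7]
grip_width: 0.0098
grasp_force: 45.0
```

{"op": "apply_moves", "data": {"series": [[0,-0.019,0.0126,-0.003,0.067,-0.055,0.213],[0,-0.038,0.025,-0.0065,0.134,-0.111,0.427],[0,-0.0575,0.0377,-0.0098,0.2004,-0.1665,0.6397]]}}

```text
t: 7.85
eef_pos: [0.4146, 0.0394, 0.228]
orientation: [2.898, -0.086, 0.755]
wrist_force: [0.2, -0.4, -5.3]
grip_width: 0.0097
grasp_force: 45.0
```

{"op": "apply_moves", "data": {"series": [[0,-0.014,0.018,-0.0034,0.067,-0.055,0.213],[0,-0.028,0.036,-0.0068,0.134,-0.111,0.427],[0,-0.0429,0.0536,-0.0102,0.2005,-0.1664,0.6397]]}}

```text
t: 8.15
eef_pos: [0.4162, -0.0107, 0.2425]
orientation: [3.029, -0.06, 0.409]
wrist_force: [0.3, 0.9, -5.2]
grip_width: 0.0096
grasp_force: 45.0
```

{"op": "apply_moves", "data": {"series": [[0,-0.008,0.021,-0.0045,0.067,-0.055,0.213],[0,-0.016,0.042,-0.009,0.134,-0.111,0.427],[0,-0.0241,0.0637,-0.0134,0.2005,-0.1665,0.6397],[0,-0.0241,0.0637,-0.0134,0.2005,-0.1665,0.6397]]}}

```text
t: 8.55
eef_pos: [0.4189, -0.063, 0.2571]
orientation: [-3.141, 0.008, 0.068]
wrist_force: [0.6, -0.1, -4.3]
grip_width: 0.0099
grasp_force: 45.0
```

{"op": "apply_moves", "data": {"series": [[0,0.01,0.04,0.01,0,0,0],[0,0.022,0.085,0.022,0,0,0],[0,0.035,0.132,0.034,0,0,0],[0,0.048,0.18,0.047,0,0,0],[0,0.06,0.227,0.06,0,0,0],[0,0.073,0.275,0.072,0,0,0],[0,0.0813,0.3079,0.08,0,0,0],[0,0.0813,0.3079,0.08,0,0,0],[0,0.0813,0.3079,0.08,0,0,0]]}}

```text
t: 9.45
eef_pos: [0.495, -0.2852, 0.1961]
orientation: [-3.139, 0.008, 0.074]
wrist_force: [-1.5, 0.3, -4.4]
grip_width: 0.01
grasp_force: 45.0
```

Run:
```python
from fit import *
brief();st=status.state();print(slot(1))
p=vision.capture('wrist');c=cm(p,st);
ms=masks(p,'rack');
im=p['image'].copy()
for m in ms[:1]: x,f=fit([(c,m)],RACK,upright,RK,0);print('rack',x.round(4),round(f,3))
ms=masks(p,'plate1',.2);print(len(ms),[ (np.argwhere(m>0).mean(0)).round() for m in ms])
save(p,'w3.png')
for n in('scene','top'):
    q=vision.capture(n);ms=masks(q,'plate1',.2);T=np.r_[st['eef_pos']];
    m=pick(ms,proj(q,T+[0,0,-.025])) if ms else None
    if m is None: print(n,'none');continue
    x,f=fit([(cm(q),m)],PLATE,lambda v,z:upright(v,v[3]),[T[0],T[1],RK[2]+1.57,T[2]-.09]);print(n,x.round(4),round(f,3))
```

```text
9.45 pos [0.495, -0.2852, 0.1961] rpy [-3.1386, 0.0077, 0.0744] F [-1.5, 0.3, -4.4] q [-0.72, 0.32, 1.51, -0.0, 1.32, 0.78] grip 0.01 45.0
[ 0.49809381 -0.28575262]
rack [ 0.4945 -0.2006  0.0846] 0.112
0 []
scene [ 0.4974 -0.2865  1.6839  0.1076] 0.243
top none
```

View pics/w3.png

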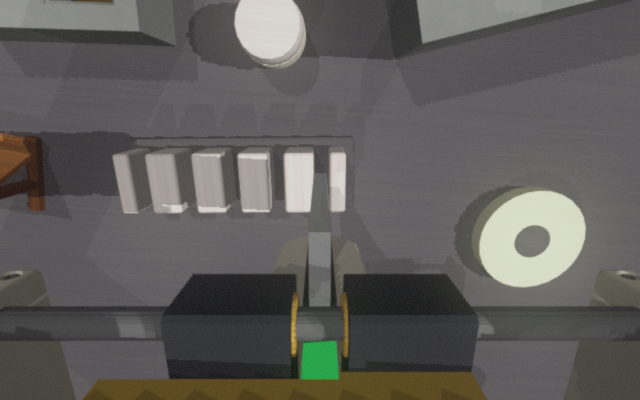

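View: the held plate's foot end is at (320,175), over slot 1 (columns 314–329). The rack looks parallel to the plate. I'll refine the rack pose with the plate and gripper masked out.

Run:
```python
from fit import *
st=status.state();p=vision.capture('wrist');c=cm(p,st);im=p['image'].astype(int)
# white blocks only
w=((im.min(2)>95)&(im.max(2)-im.min(2)<40)).astype(float)
for t in(95,):
    roi=np.zeros((400,640));roi[140:222,105:352]=1
    ign=np.zeros((400,640));ign[160:,305:338]=1   # plate
    m=w*roi*(1-ign)
    BL=RACK[1:]
    def cost(v,ys=0):
        r=render(c,BL,upright(v,0))*(1-ign);return 1-np.minimum(r,m).sum()/np.maximum(r,m).sum()
    for hw in(.1225,.1195,.1165):
        BL=[b.copy() for b in RACK[1:]]
        for b in BL: b[:,1]=np.clip(b[:,1],-hw,hw)
        v0=np.array(RK);o=minimize(cost,v0,method='Nelder-Mead',options=dict(initial_simplex=np.vstack([v0,v0+np.diag([.006,.006,.05])])))
        print(hw,o.x.round(4),round(o.fun,3))
r=render(c,BL,upright(o.x,0));vis=p['image'].copy()
e=cv2.Canny((r*255).astype(np.uint8),50,150)>0;vis[e]=[255,0,0]
e=cv2.Canny((m*255).astype(np.uint8),50,150)>0;vis[e]=[0,0,255]
cv2.imwrite('pics/ov1.png',cv2.resize(vis[120:260,100:380,::-1],None,fx=2.8,fy=2.8,interpolation=cv2.INTER_NEAREST))
np.save('w.npy',p['image'])
```

```text
0.1225 [ 0.4906 -0.1987  0.1196] 0.375
0.1195 [ 0.4919 -0.1993  0.1009] 0.363
0.1165 [ 0.4922 -0.2     0.0935] 0.355
```

View pics/ov1.png

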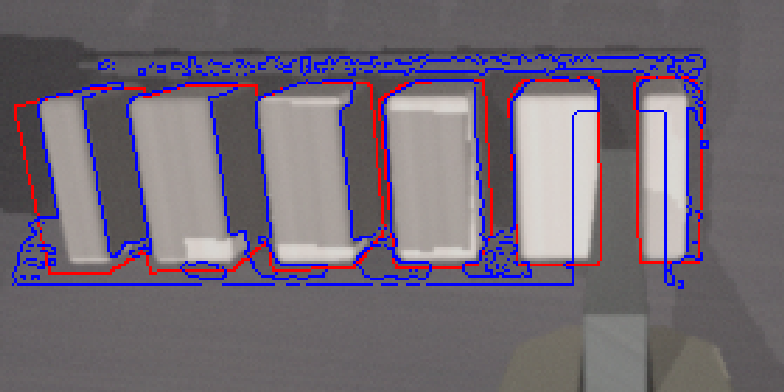

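Run:
```python
from fit import *
st=status.state();p=vision.capture('wrist')
f=lambda a:np.array(a)/2.8+[100,120]-.18
for n,a,z in [('b2R far',(599,97),.057),('b1L far',(640,97),.057),('b1R far',(687,97),.057),('b2L far',(519,97),.057),('b3R',(472,97),.057),('b3L',(388,97),.057),('b4R',(356,97),.057),('b4L',(261,97),.057),('b6L',(40,103),.057),('b6L near',(68,262),.057),('b3L near',(397,262),.057),('b1R near',(687,262),.057),('footL',(598,150),.106),('footR',(640,150),.106)]:
    print(n,pix2z(p,f(a),z,st).round(4))
g=p['image'][155].astype(int).mean(1);print(g[280:350].round().astype(int).tolist())
g=p['image'][200].astype(int).mean(1);print(g[280:350].round().astype(int).tolist())
g=p['image'][180].astype(int).mean(1);print(g[280:350].round().astype(int).tolist())
```

```text
b2R far [ 0.5289 -0.2794  0.057 ]
b1L far [ 0.5299 -0.2933  0.057 ]
b1R far [ 0.5311 -0.3092  0.057 ]
b2L far [ 0.5269 -0.2524  0.057 ]
b3R [ 0.5257 -0.2365  0.057 ]
b3L [ 0.5236 -0.2082  0.057 ]
b4R [ 0.5228 -0.1974  0.057 ]
b4L [ 0.5204 -0.1653  0.057 ]
b6L [ 0.5128 -0.0905  0.057 ]
b6L near [ 0.456  -0.0943  0.057 ]
b3L near [ 0.4646 -0.2115  0.057 ]
b1R near [ 0.4723 -0.3149  0.057 ]
footL [ 0.5209 -0.2805  0.106 ]
footR [ 0.5218 -0.2926  0.106 ]
[77, 80, 84, 114, 159, 182, 194, 196, 198, 199, 199, 198, 196, 195, 195, 195, 198, 197, 198, 196, 197, 197, 197, 200, 201, 200, 199, 198, 199, 198, 201, 198, 167, 107, 75, 71, 76, 78, 77, 76, 78, 75, 79, 79, 80, 78, 79, 84, 106, 129, 165, 188, 194, 195, 197, 197, 198, 200, 200, 197, 197, 195, 196, 195, 177, 115, 100, 98, 100, 101]
[80, 80, 77, 88, 114, 155, 186, 206, 210, 211, 212, 213, 212, 213, 212, 211, 210, 211, 211, 211, 211, 209, 210, 211, 213, 213, 213, 214, 213, 212, 200, 138, 103, 98, 100, 102, 101, 99, 100, 99, 100, 97, 100, 100, 97, 97, 100, 101, 117, 132, 161, 183, 192, 193, 191, 192, 194, 193, 196, 198, 198, 197, 198, 190, 148, 103, 94, 93, 93, 94]
[73, 76, 74, 92, 139, 180, 204, 208, 210, 213, 214, 213, 213, 212, 211, 211, 212, 211, 212, 211, 209, 210, 210, 212, 214, 213, 213, 214, 214, 213, 212, 210, 198, 128, 103, 99, 102, 99, 100, 98, 102, 102, 100, 102, 101, 106, 110, 95, 113, 152, 179, 201, 207, 208, 210, 209, 210, 211, 212, 214, 214, 213, 212, 206, 182, 110, 90, 88, 88, 87]
```

{"op": "apply_moves", "data": {"series": [[0,0.004,0,0,0,0,0],[0,0.004,0,0.02,0,0,0],[0,0.004,0,0.04,0,0,0],[0,0.004,0,0.055,0,0,0],[0,0.004,0,0.07,0,0,0],[0,0.004,0,0.08,0,0,0],[0,0.004,0,0.09,0,0,0],[0,0.004,0,0.1,0,0,0],[0,0.004,0,0.11,0,0,0],[0,0.004,0,0.11,0,0,0]]}}

```text
t: 10.9
eef_pos: [0.4978, -0.2852, 0.1148]
orientation: [-3.14, 0.006, 0.074]
wrist_force: [-1.0, 0.4, -5.5]
grip_width: 0.0098
grasp_force: 45.0
```

{"op": "apply_moves", "data": {"series": [[0,0,0,0.005,0,0,0],[0,0,0,0.009,0,0,0],[0,0,0,0.013,0,0,0],[0,0,0,0.016,0,0,0],[0,0,0,0.016,0,0,0]]}}

```text
t: 11.4
eef_pos: [0.4982, -0.2856, 0.1037]
orientation: [-3.141, 0.005, 0.074]
wrist_force: [0.1, 0.5, -4.4]
grip_width: 0.0099
grasp_force: 45.0
```

{"op": "apply_moves", "data": {"series": [[0,0,0,0.002,0,0,0],[0,0,0,0.004,0,0,0],[0,0,0,0.004,0,0,0]]}}

```text
t: 11.7
eef_pos: [0.4985, -0.2859, 0.1024]
orientation: [3.141, 0.004, 0.075]
wrist_force: [-3.4, 1.4, 4.7]
grip_width: 0.0096
grasp_force: 45.0
```

{"op": "apply_moves", "data": {"series": [[0.45,0,0,0,0,0,0],[0.45,0,0,0,0,0,0],[0.45,0,0,0,0,0,0],[0.45,0,0,0,0,0,0],[0.45,0,0,-0.04,0,0,0],[0.45,0,0,-0.1,0,0,0],[0.45,0,0,-0.16,0,0,0],[0.45,0,0,-0.2,0,0,0],[0.45,0,0,-0.2,0,0,0]]}}

```text
t: 12.6
eef_pos: [0.5012, -0.2874, 0.2565]
orientation: [3.134, -0.002, 0.075]
wrist_force: [0.0, -0.0, -0.1]
grip_width: 0.0418
grasp_force: 0.0
```

```bash
cat >> h.py <<'E'
PLT=[(.5165,.129),(.5255,.1945),(.541,.3287)]
E
python3 - <<'E'
from h import *
brief()
T=gpose(1,.17)
plan([(T[0]+[0,0,.06],T[1],4),(*T,1)])
E
```

```text
12.6 pos [0.5012, -0.2874, 0.2565] rpy [3.1343, -0.0023, 0.0745] F [0.0, -0.0, -0.1] q [-0.71, 0.28, 1.41, -0.0, 1.44, 0.79] grip 0.0418 0.0
-0.0066, -0.1649, 0.0085, -0.1959, 0.1654, -0.6419  rows 2.5
0.0481, -0.1579, -0.0063, -0.1958, 0.1655, -0.6418  rows 2.5
0.0983, -0.132, -0.015, -0.1959, 0.1654, -0.6419  rows 2.5
0.1375, -0.0903, -0.0162, -0.1958, 0.1654, -0.6419  rows 2.5
-0, -0.0383, 0.0702, -0, 0, -0  rows 1.2
```

{"op": "apply_moves", "data": {"series": [[0.45,-0.0066,-0.1649,0.0085,-0.1959,0.1654,-0.6419],[0.45,-0.0066,-0.1649,0.0085,-0.1959,0.1654,-0.6419],[0.45,-0.0066,-0.1649,0.0085,-0.1959,0.1654,-0.6419],[0.45,-0.0066,-0.1649,0.0085,-0.1959,0.1654,-0.6419]]}}

```text
t: 13.0
eef_pos: [0.4831, -0.1588, 0.2436]
orientation: [3.03, -0.062, 0.419]
wrist_force: [-0.1, -0.2, -0.5]
grip_width: 0.0419
grasp_force: 0.0
```

{"op": "apply_moves", "data": {"series": [[0.45,0.0481,-0.1579,-0.0063,-0.1958,0.1655,-0.6418],[0.45,0.0481,-0.1579,-0.0063,-0.1958,0.1655,-0.6418],[0.45,0.0481,-0.1579,-0.0063,-0.1958,0.1655,-0.6418],[0.45,0.0481,-0.1579,-0.0063,-0.1958,0.1655,-0.6418]]}}

```text
t: 13.4
eef_pos: [0.4695, -0.0376, 0.2373]
orientation: [2.899, -0.088, 0.765]
wrist_force: [0.5, -0.7, 0.8]
grip_width: 0.0421
grasp_force: 0.0
```

{"op": "apply_moves", "data": {"series": [[0.45,0.0983,-0.132,-0.015,-0.1959,0.1654,-0.6419],[0.45,0.0983,-0.132,-0.015,-0.1959,0.1654,-0.6419],[0.45,0.0983,-0.132,-0.015,-0.1959,0.1654,-0.6419],[0.45,0.0983,-0.132,-0.015,-0.1959,0.1654,-0.6419]]}}

```text
t: 13.8
eef_pos: [0.4562, 0.0843, 0.2311]
orientation: [2.767, -0.068, 1.111]
wrist_force: [0.8, -0.0, -0.0]
grip_width: 0.0419
grasp_force: 0.0
```

{"op": "apply_moves", "data": {"series": [[0.6,0.1375,-0.0903,-0.0162,-0.1958,0.1654,-0.6419],[0.6,0.1375,-0.0903,-0.0162,-0.1958,0.1654,-0.6419],[0.6,0.1375,-0.0903,-0.0162,-0.1958,0.1654,-0.6419],[0.6,0.1375,-0.0903,-0.0162,-0.1958,0.1654,-0.6419],[0.6,0.1375,-0.0903,-0.0162,-0.1958,0.1654,-0.6419]]}}

```text
t: 14.3
eef_pos: [0.4435, 0.2052, 0.2252]
orientation: [2.651, -0.005, 1.448]
wrist_force: [-0.1, -0.9, 0.0]
grip_width: 0.0556
grasp_force: 0.0
```

Run:
```python
from fit import *
brief();st=status.state();print(gpose(1,.17)[0]+[0,0,.06])
p=vision.capture('wrist')
c=cm(p,st);ms=masks(p,'plate1');print(len(ms))
for i in (1,2):
    m=pick(ms,proj(p,gpose(i,.09)[0],st))
    if m is None: continue
    x,f=fit([(c,m)],PLATE,leaned,[*PLT[i],SY],.018);print(i,x.round(4).tolist(),round(f,3))
plan([(*gpose(1,.17),1),(*gpose(1,.09),1)])
q=vision.capture('scene');ms=masks(q,'plate1')
m=pick(ms,proj(q,[.498,-.286,.08]))
if m is not None: x,f=fit([(cm(q),m)],PLATE,lambda v,z:upright(v,v[3]),[.498,-.286,1.645,.012]);print('placed',x.round(4),round(f,3))
save(q,'s2.png')
```

```text
14.3 pos [0.4435, 0.2052, 0.2252] rpy [2.6508, -0.0049, 1.4482] F [-0.1, -0.9, 0.0] q [0.37, -0.08, 2.01, -0.31, 0.8, 0.67] grip 0.0556 0.0
[0.44458377 0.20425683 0.22718904]
2
1 [0.5235, 0.1942, -0.1435] 0.055
2 [0.5403, 0.3288, -0.1222] 0.042
-0.0008, -0.0354, 0.0692, -0.0166, -0.0055, -0.0114  rows 1.2
0, -0, 0.1066, 0, -0, 0  rows 1.6
placed [ 0.4965 -0.2877  1.8216  0.0149] 0.348
```

View pics/s2.png

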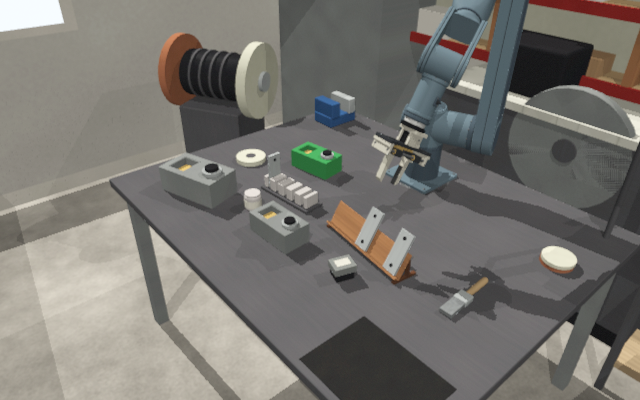

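The first plate stands in slot 1 at (273,160), and two plates remain at (370,230) and (399,250).

{"op": "apply_moves", "data": {"series": [[0.6,-0.0008,-0.036,0.0692,-0.0166,-0.0055,-0.0114],[0.6,-0.0008,-0.036,0.0692,-0.0166,-0.0055,-0.0114],[0.6,-0.0008,-0.036,0.0692,-0.0166,-0.0055,-0.0114],[0.6,-0.0008,-0.036,0.0692,-0.0166,-0.0055,-0.0114]]}}

```text
t: 14.9
eef_pos: [0.4441, 0.2057, 0.1682]
orientation: [2.64, -0.001, 1.454]
wrist_force: [-0.8, 0.1, 0.7]
grip_width: 0.0557
grasp_force: 0.0
```

{"op": "apply_moves", "data": {"series": [[0.5,0,0,0.05,0,0,0],[0.5,0,0,0.1066,0,0,0],[0.4,0,0,0.1066,0,0,0],[0,0,0,0.1066,0,0,0],[0,0,0,0.1066,0,0,0],[0,0,0,0.1066,0,0,0],[0,0,0,0.1066,0,0,0],[0,0,0,0.1066,0,0,0],[0,0,0,0.1066,0,0,0],[0,0,0,0.1066,0,0,0]]}}

```text
t: 15.9
eef_pos: [0.4811, 0.2019, 0.0985]
orientation: [2.639, -0.002, 1.455]
wrist_force: [-6.2, 0.8, 10.2]
grip_width: 0.0098
grasp_force: 45.0
```

Run:
```python
from h import *
brief()
s=status.state();P=np.array(s['eef_pos']);Q=Rm(s['orientation']);up=-Q[:,2]
D=Rdown(RK[2]);sl=slot(3)
plan([(P+up*.12,Q,1),([.44,0.02,.26],D,4),([.492,-.198,.19],D,1)])
```

```text
15.9 pos [0.4811, 0.2019, 0.0985] rpy [2.6388, -0.0017, 1.4546] F [-6.2, 0.8, 10.2] q [0.33, 0.16, 2.14, -0.52, 0.43, 0.88] grip 0.0098 45.0
0, 0, -0.16, -0, 0, -0  rows 2.4
-0.0617, 0.0202, -0.0104, 0.1999, -0.166, 0.6437  rows 2.4
-0.0525, 0.0387, -0.0086, 0.1999, -0.166, 0.6436  rows 2.4
-0.0377, 0.0531, -0.0094, 0.1999, -0.1659, 0.6437  rows 2.4
-0.0191, 0.0616, -0.013, 0.1998, -0.166, 0.6436  rows 2.4
0.0473, 0.295, 0.0933, 0, -0, 0  rows 4.7
```

{"op": "apply_moves", "data": {"series": [[0,0,0,-0.02,0,0,0],[0,0,0,-0.06,0,0,0],[0,0,0,-0.11,0,0,0],[0,0,0,-0.16,0,0,0],[0,0,0,-0.16,0,0,0]]}}

```text
t: 16.4
eef_pos: [0.4233, 0.2091, 0.2061]
orientation: [2.636, -0.004, 1.456]
wrist_force: [1.3, 0.1, -5.1]
grip_width: 0.01
grasp_force: 45.0
```

{"op": "apply_moves", "data": {"series": [[0,-0.0154,0.005,-0.0026,0.05,-0.0416,0.16],[0,-0.031,0.01,-0.005,0.1,-0.083,0.32],[0,-0.046,0.015,-0.0078,0.15,-0.125,0.48],[0,-0.0617,0.0202,-0.0104,0.1999,-0.166,0.6437]]}}

```text
t: 16.8
eef_pos: [0.4264, 0.1604, 0.2143]
orientation: [2.763, -0.065, 1.109]
wrist_force: [0.0, 0.7, -6.1]
grip_width: 0.0094
grasp_force: 45.0
```

{"op": "apply_moves", "data": {"series": [[0,-0.0175,0.0129,-0.003,0.067,-0.055,0.213],[0,-0.035,0.0258,-0.006,0.134,-0.111,0.427],[0,-0.0525,0.0387,-0.0086,0.1999,-0.166,0.6436]]}}

```text
t: 17.1
eef_pos: [0.4308, 0.1133, 0.2288]
orientation: [2.895, -0.086, 0.76]
wrist_force: [-0.1, -0.1, -5.5]
grip_width: 0.0096
grasp_force: 45.0
```

{"op": "apply_moves", "data": {"series": [[0,-0.0126,0.0177,-0.003,0.067,-0.055,0.213],[0,-0.025,0.0354,-0.006,0.134,-0.111,0.427],[0,-0.0377,0.0531,-0.0094,0.1999,-0.1659,0.6437]]}}

```text
t: 17.4
eef_pos: [0.4353, 0.0662, 0.243]
orientation: [3.027, -0.062, 0.412]
wrist_force: [-0.7, 0.0, -5.6]
grip_width: 0.0097
grasp_force: 45.0
```

{"op": "apply_moves", "data": {"series": [[0,-0.006,0.0205,-0.0043,0.067,-0.055,0.213],[0,-0.0127,0.041,-0.0087,0.134,-0.111,0.427],[0,-0.0191,0.0616,-0.013,0.1998,-0.166,0.6436],[0,-0.0191,0.0616,-0.013,0.1998,-0.166,0.6436]]}}

```text
t: 17.8
eef_pos: [0.4411, 0.0171, 0.2575]
orientation: [3.14, 0.004, 0.069]
wrist_force: [0.6, 0.1, -5.9]
grip_width: 0.0098
grasp_force: 45.0
```

{"op": "apply_moves", "data": {"series": [[0,0.007,0.04,0.012,0,0,0],[0,0.014,0.085,0.027,0,0,0],[0,0.021,0.132,0.042,0,0,0],[0,0.029,0.18,0.057,0,0,0],[0,0.037,0.23,0.073,0,0,0],[0,0.0473,0.28,0.09,0,0,0],[0,0.0473,0.295,0.0933,0,0,0],[0,0.0473,0.295,0.0933,0,0,0],[0,0.0473,0.295,0.0933,0,0,0]]}}

```text
t: 18.7
eef_pos: [0.4915, -0.1969, 0.188]
orientation: [-3.141, 0.004, 0.076]
wrist_force: [-0.1, 0.0, -4.8]
grip_width: 0.0099
grasp_force: 45.0
```

```bash
cat > chk.py <<'E'
from fit import *
brief();st=status.state();p=vision.capture('wrist')
g=p['image'].astype(int).mean(2)
# edges of plate foot and block tops across the middle columns
for r in range(145,215,10): print(r,' '.join('%d'%x for x in g[r,296:346]))
E
python3 chk.py
```

```text
18.7 pos [0.4915, -0.1969, 0.188] rpy [-3.1408, 0.004, 0.0757] F [-0.1, 0.0, -4.8] q [-0.59, 0.25, 1.63, -0.0, 1.27, 0.91] grip 0.0099 45.0
145 118 119 118 117 117 120 118 119 118 119 118 119 118 116 118 118 117 121 119 118 117 118 118 120 117 119 118 118 115 119 117 116 117 116 117 117 117 119 118 117 116 118 117 116 117 116 117 116 114 118
155 132 130 132 132 129 128 131 130 130 130 129 128 131 129 134 134 123 112 99 94 96 97 99 96 95 95 97 96 98 95 97 95 104 122 126 128 131 130 129 130 130 128 129 128 128 130 128 128 127 126
165 234 235 234 234 233 233 232 235 236 236 236 236 235 234 234 233 221 149 99 91 90 90 90 90 92 97 99 98 98 100 99 98 107 131 161 176 181 182 175 175 177 178 177 176 173 172 172 173 174 172
175 234 235 234 234 234 232 233 235 235 236 235 236 236 234 234 234 220 147 105 96 93 95 91 91 91 93 95 91 95 96 101 99 107 133 163 177 181 178 173 176 176 177 176 175 173 173 172 173 172 173
185 233 234 234 233 234 233 232 234 236 236 236 236 236 235 234 232 219 150 122 121 122 124 122 122 119 121 119 122 122 125 129 107 110 134 167 176 181 175 183 185 186 187 187 188 185 182 181 183 184 184
195 232 234 234 234 233 233 232 234 235 235 236 236 236 236 233 221 159 124 122 123 121 121 123 122 119 121 120 120 119 120 126 129 112 123 145 153 156 159 159 160 161 163 163 168 170 183 184 183 185 184
205 234 233 234 234 233 233 232 233 235 236 236 235 236 235 222 162 127 124 121 120 120 121 122 122 120 119 121 118 119 119 121 126 128 125 144 154 155 158 160 160 160 162 162 158 155 158 157 159 161 164
```

{"op": "apply_moves", "data": {"series": [[0,0,0.0015,0,0,0,0],[0,0,0.0015,0.02,0,0,0],[0,0,0.0015,0.04,0,0,0],[0,0,0.0015,0.055,0,0,0],[0,0,0.0015,0.07,0,0,0],[0,0,0.0015,0.08,0,0,0],[0,0,0.0015,0.09,0,0,0],[0,0,0.0015,0.1,0,0,0],[0,0,0.0015,0.108,0,0,0],[0,0,0.0015,0.108,0,0,0]]}}

```text
t: 19.75
eef_pos: [0.4915, -0.1993, 0.1067]
orientation: [-3.141, 0.004, 0.075]
wrist_force: [-0.6, -0.7, -5.1]
grip_width: 0.0097
grasp_force: 45.0
```

{"op": "apply_moves", "data": {"series": [[0,0,0,0.003,0,0,0],[0,0,0,0.005,0,0,0],[0,0,0,0.005,0,0,0]]}}

```text
t: 20.05
eef_pos: [0.492, -0.1996, 0.1039]
orientation: [3.141, 0.003, 0.075]
wrist_force: [0.4, -0.2, -6.3]
grip_width: 0.0099
grasp_force: 45.0
```

{"op": "apply_moves", "data": {"series": [[0,0,0,0.002,0,0,0],[0,0,0,0.004,0,0,0],[0,0,0,0.004,0,0,0]]}}

```text
t: 20.35
eef_pos: [0.4923, -0.1999, 0.1033]
orientation: [3.139, 0.001, 0.075]
wrist_force: [-4.4, 2.5, 11.4]
grip_width: 0.0092
grasp_force: 45.0
```

Contact with the floor. Release, retreat, and plan for the third plate.

{"op": "apply_moves", "data": {"series": [[0.45,0,0,0,0,0,0],[0.45,0,0,0,0,0,0],[0.45,0,0,0,0,0,0],[0.45,0,0,0,0,0,0],[0.45,0,0,-0.04,0,0,0],[0.45,0,0,-0.1,0,0,0],[0.45,0,0,-0.16,0,0,0],[0.45,0,0,-0.2,0,0,0],[0.45,0,0,-0.2,0,0,0]]}}

```text
t: 21.25
eef_pos: [0.4947, -0.2009, 0.256]
orientation: [3.135, -0.005, 0.075]
wrist_force: [1.0, -0.0, -0.4]
grip_width: 0.0419
grasp_force: 0.0
```

Run:
```python
from h import *
brief()
T=gpose(2,.17)
plan([(T[0]+[0,0,.03],T[1],4),(*T,1)])
```

```text
21.25 pos [0.4947, -0.2009, 0.256] rpy [3.1347, -0.0049, 0.0751] F [1.0, -0.0, -0.4] q [-0.59, 0.2, 1.52, -0.0, 1.41, 0.9] grip 0.0419 0.0
0.0019, -0.1803, 0.0184, -0.1952, 0.1642, -0.6419  rows 2.7
0.0606, -0.1707, 0.0029, -0.1952, 0.1642, -0.6419  rows 2.7
0.1137, -0.141, -0.0056, -0.1952, 0.1642, -0.6418  rows 2.7
0.1543, -0.0949, -0.0061, -0.1952, 0.1643, -0.6419  rows 2.7
-0, -0.0192, 0.0351, -0, -0, -0  rows 0.6
```

{"op": "apply_moves", "data": {"series": [[0.5,0.0019,-0.1803,0.0184,-0.1952,0.1642,-0.6419],[0.5,0.0019,-0.1803,0.0184,-0.1952,0.1642,-0.6419],[0.5,0.0019,-0.1803,0.0184,-0.1952,0.1642,-0.6419],[0.5,0.0019,-0.1803,0.0184,-0.1952,0.1642,-0.6419]]}}

```text
t: 21.65
eef_pos: [0.4813, -0.0599, 0.2354]
orientation: [3.03, -0.063, 0.421]
wrist_force: [0.1, 1.0, 0.6]
grip_width: 0.0467
grasp_force: 0.0
```

{"op": "apply_moves", "data": {"series": [[0.5,0.0606,-0.1707,0.0029,-0.1952,0.1642,-0.6419],[0.5,0.0606,-0.1707,0.0029,-0.1952,0.1642,-0.6419],[0.5,0.0606,-0.1707,0.0029,-0.1952,0.1642,-0.6419],[0.5,0.0606,-0.1707,0.0029,-0.1952,0.1642,-0.6419]]}}

```text
t: 22.05
eef_pos: [0.4732, 0.0737, 0.2216]
orientation: [2.899, -0.088, 0.768]
wrist_force: [0.2, -0.3, 0.3]
grip_width: 0.0464
grasp_force: 0.0
```

{"op": "apply_moves", "data": {"series": [[0.5,0.1137,-0.141,-0.0056,-0.1952,0.1642,-0.6418],[0.5,0.1137,-0.141,-0.0056,-0.1952,0.1642,-0.6418],[0.5,0.1137,-0.141,-0.0056,-0.1952,0.1642,-0.6418],[0.5,0.1137,-0.141,-0.0056,-0.1952,0.1642,-0.6418]]}}

```text
t: 22.45
eef_pos: [0.4655, 0.2076, 0.2079]
orientation: [2.767, -0.067, 1.114]
wrist_force: [0.2, -0.6, 0.3]
grip_width: 0.0465
grasp_force: 0.0
```

{"op": "apply_moves", "data": {"series": [[0.6,0.1543,-0.0949,-0.0061,-0.1952,0.1643,-0.6419],[0.6,0.1543,-0.0949,-0.0061,-0.1952,0.1643,-0.6419],[0.6,0.1543,-0.0949,-0.0061,-0.1952,0.1643,-0.6419],[0.6,0.1543,-0.0949,-0.0061,-0.1952,0.1643,-0.6419],[0.6,0.1543,-0.0949,-0.0061,-0.1952,0.1643,-0.6419]]}}

```text
t: 22.95
eef_pos: [0.4581, 0.3391, 0.1945]
orientation: [2.652, -0.003, 1.449]
wrist_force: [1.1, -0.9, 0.1]
grip_width: 0.0558
grasp_force: 0.0
```

Run:
```python
from fit import *
brief();st=status.state()
p=vision.capture('wrist')
c=cm(p,st);ms=masks(p,'plate1');print(len(ms))
m=pick(ms,proj(p,gpose(2,.09)[0],st)) if ms else None
if m is not None:
    x,f=fit([(c,m)],PLATE,leaned,[*PLT[2],SY],.018);print(x.round(4).tolist(),round(f,3))
plan([(*gpose(2,.17),1),(*gpose(2,.09),1)])
```

```text
22.95 pos [0.4581, 0.3391, 0.1945] rpy [2.6515, -0.0027, 1.4489] F [1.1, -0.9, 0.1] q [0.65, 0.16, 1.84, -0.46, 0.83, 1.04] grip 0.0558 0.0
1
[0.5402, 0.3292, -0.1398] 0.038
0.0002, -0.0156, 0.034, -0.0174, -0.003, -0.0091  rows 0.6
-0, 0, 0.1066, -0, -0, 0  rows 1.6
```

{"op": "apply_moves", "data": {"series": [[0.6,0.0002,-0.0162,0.034,-0.0174,-0.003,-0.0091],[0.6,0.0002,-0.0162,0.034,-0.0174,-0.003,-0.0091],[0.6,0.0002,-0.0162,0.034,-0.0174,-0.003,-0.0091]]}}

```text
t: 23.35
eef_pos: [0.4591, 0.3388, 0.167]
orientation: [2.642, 0.0, 1.452]
wrist_force: [-0.9, -0.7, 0.3]
grip_width: 0.056
grasp_force: 0.0
```

{"op": "apply_moves", "data": {"series": [[0.5,0,0,0.05,0,0,0],[0.5,0,0,0.1066,0,0,0],[0.4,0,0,0.1066,0,0,0],[0,0,0,0.1066,0,0,0],[0,0,0,0.1066,0,0,0],[0,0,0,0.1066,0,0,0],[0,0,0,0.1066,0,0,0],[0,0,0,0.1066,0,0,0],[0,0,0,0.1066,0,0,0],[0,0,0,0.1066,0,0,0]]}}

```text
t: 24.35
eef_pos: [0.4974, 0.3367, 0.099]
orientation: [2.638, -0.003, 1.455]
wrist_force: [-3.1, -0.8, 7.9]
grip_width: 0.0097
grasp_force: 45.0
```

Run:
```python
from h import *
brief()
s=status.state();P=np.array(s['eef_pos']);Q=Rm(s['orientation']);up=-Q[:,2]
D=Rdown(RK[2])
plan([(P+up*.12,Q,1),([.45,0.12,.26],D,4),([.486,-.1105,.19],D,1)])
```

```text
24.35 pos [0.4974, 0.3367, 0.099] rpy [2.6384, -0.0026, 1.4548] F [-3.1, -0.8, 7.9] q [0.6, 0.32, 1.91, -0.59, 0.6, 1.16] grip 0.0097 45.0
0, -0, -0.16, 0, 0, 0  rows 2.4
-0.0734, 0.0195, -0.0107, 0.1997, -0.1665, 0.6436  rows 2.4
-0.0638, 0.042, -0.008, 0.1998, -0.1665, 0.6436  rows 2.4
-0.0472, 0.06, -0.0084, 0.1997, -0.1665, 0.6436  rows 2.4
-0.0257, 0.0713, -0.0122, 0.1997, -0.1665, 0.6436  rows 2.4
0.0249, 0.31, 0.0934, 0, -0, -0  rows 4.9
```

{"op": "apply_moves", "data": {"series": [[0,0,0,-0.02,0,0,0],[0,0,0,-0.06,0,0,0],[0,0,0,-0.11,0,0,0],[0,0,0,-0.16,0,0,0],[0,0,0,-0.16,0,0,0]]}}

```text
t: 24.85
eef_pos: [0.4391, 0.3443, 0.2065]
orientation: [2.637, -0.006, 1.456]
wrist_force: [1.2, 1.4, -4.4]
grip_width: 0.0097
grasp_force: 45.0
```

{"op": "apply_moves", "data": {"series": [[0,-0.018,0.005,-0.0026,0.05,-0.0416,0.16],[0,-0.036,0.01,-0.005,0.1,-0.083,0.32],[0,-0.055,0.015,-0.008,0.15,-0.125,0.48],[0,-0.0734,0.0195,-0.0107,0.1997,-0.1665,0.6436]]}}

```text
t: 25.25
eef_pos: [0.4409, 0.2857, 0.2139]
orientation: [2.762, -0.064, 1.109]
wrist_force: [0.2, -0.2, -5.6]
grip_width: 0.0096
grasp_force: 45.0
```

{"op": "apply_moves", "data": {"series": [[0,-0.021,0.014,-0.0027,0.067,-0.055,0.213],[0,-0.042,0.028,-0.0054,0.134,-0.111,0.427],[0,-0.0638,0.042,-0.008,0.1998,-0.1665,0.6436]]}}

```text
t: 25.55
eef_pos: [0.4436, 0.2301, 0.2282]
orientation: [2.895, -0.085, 0.759]
wrist_force: [-0.0, 0.1, -5.8]
grip_width: 0.0097
grasp_force: 45.0
```

{"op": "apply_moves", "data": {"series": [[0,-0.016,0.02,-0.0028,0.067,-0.055,0.213],[0,-0.031,0.04,-0.0056,0.134,-0.111,0.427],[0,-0.0472,0.06,-0.0084,0.1997,-0.1665,0.6436]]}}

```text
t: 25.85
eef_pos: [0.4464, 0.1743, 0.2425]
orientation: [3.026, -0.061, 0.411]
wrist_force: [0.2, -0.8, -6.0]
grip_width: 0.01
grasp_force: 45.0
```

{"op": "apply_moves", "data": {"series": [[0,-0.0086,0.024,-0.004,0.067,-0.055,0.213],[0,-0.017,0.0475,-0.008,0.134,-0.111,0.427],[0,-0.0257,0.0713,-0.0122,0.1997,-0.1665,0.6436],[0,-0.0257,0.0713,-0.0122,0.1997,-0.1665,0.6436]]}}

```text
t: 26.25
eef_pos: [0.4505, 0.1164, 0.257]
orientation: [3.139, 0.005, 0.068]
wrist_force: [1.0, -0.2, -4.9]
grip_width: 0.0097
grasp_force: 45.0
```

{"op": "apply_moves", "data": {"series": [[0,0.0034,0.042,0.012,0,0,0],[0,0.007,0.088,0.027,0,0,0],[0,0.011,0.135,0.042,0,0,0],[0,0.0145,0.18,0.057,0,0,0],[0,0.0185,0.23,0.073,0,0,0],[0,0.0225,0.28,0.087,0,0,0],[0,0.0249,0.31,0.0934,0,0,0],[0,0.0249,0.31,0.0934,0,0,0],[0,0.0249,0.31,0.0934,0,0,0]]}}

```text
t: 27.15
eef_pos: [0.4846, -0.1106, 0.1871]
orientation: [-3.141, 0.006, 0.074]
wrist_force: [0.3, 0.5, -5.4]
grip_width: 0.0096
grasp_force: 45.0
```

```bash
python3 chk.py
```

```text
27.15 pos [0.4846, -0.1106, 0.1871] rpy [-3.1412, 0.0056, 0.074] F [0.3, 0.5, -5.4] q [-0.45, 0.19, 1.7, -0.0, 1.25, 1.05] grip 0.0096 45.0
145 139 138 138 136 136 138 135 131 133 132 131 132 131 131 132 132 133 132 132 133 132 133 134 132 135 134 132 135 134 135 134 136 134 132 136 135 135 135 136 136 135 135 134 136 137 137 134 135 137 135
155 116 132 143 147 147 144 145 146 145 148 148 146 146 145 138 129 117 106 107 105 107 106 106 105 105 104 104 106 107 108 115 130 143 145 148 147 148 149 146 146 147 147 147 149 146 146 146 146 147 146
165 222 243 249 249 250 251 251 252 253 254 254 254 254 252 247 217 136 100 96 99 96 100 105 108 110 109 105 110 110 109 114 140 169 195 201 203 198 196 200 200 200 200 196 195 193 194 196 196 196 194
175 215 238 250 250 250 250 251 252 252 254 254 254 254 253 249 225 142 103 99 97 100 96 98 100 101 99 98 103 109 110 118 139 168 195 202 205 207 206 198 197 197 196 194 192 193 192 194 193 192 192
185 205 233 250 251 251 252 252 252 253 254 254 254 254 253 251 233 150 132 134 135 134 133 135 136 134 133 134 134 134 140 146 143 170 195 203 204 204 197 197 199 200 203 204 198 192 193 193 198 205 204
195 196 228 248 251 252 252 252 253 252 254 254 254 254 254 252 237 159 135 136 134 135 136 135 134 134 134 134 133 134 135 141 155 153 169 175 179 177 180 182 183 181 181 181 188 196 201 207 207 205 203
205 177 219 242 252 252 252 252 252 252 253 254 254 254 254 244 184 138 135 134 135 135 137 133 134 132 132 134 132 130 133 137 145 159 171 175 178 176 179 180 182 181 180 178 177 176 177 178 179 177 176
```

{"op": "apply_moves", "data": {"series": [[0,0,0,0.01,0,0,0],[0,0,0,0.025,0,0,0],[0,0,0,0.04,0,0,0],[0,0,0,0.055,0,0,0],[0,0,0,0.07,0,0,0],[0,0,0,0.08,0,0,0],[0,0,0,0.09,0,0,0],[0,0,0,0.1,0,0,0],[0,0,0,0.108,0,0,0],[0,0,0,0.108,0,0,0]]}}

```text
t: 28.2
eef_pos: [0.4846, -0.111, 0.1068]
orientation: [3.141, 0.004, 0.074]
wrist_force: [-1.3, -0.6, -6.2]
grip_width: 0.01
grasp_force: 45.0
```

{"op": "apply_moves", "data": {"series": [[0,0,0,0.002,0,0,0],[0,0,0,0.004,0,0,0],[0,0,0,0.004,0,0,0]]}}

```text
t: 28.5
eef_pos: [0.4853, -0.1113, 0.1048]
orientation: [3.14, 0.003, 0.074]
wrist_force: [-0.8, -0.5, -5.6]
grip_width: 0.0099
grasp_force: 45.0
```

{"op": "apply_moves", "data": {"series": [[0,0,0,0.002,0,0,0],[0,0,0,0.004,0,0,0],[0,0,0,0.004,0,0,0]]}}

```text
t: 28.8
eef_pos: [0.4856, -0.1114, 0.1039]
orientation: [3.139, 0.001, 0.075]
wrist_force: [-4.5, 1.5, 12.5]
grip_width: 0.0097
grasp_force: 45.0
```

{"op": "apply_moves", "data": {"series": [[0.45,0,0,0,0,0,0],[0.45,0,0,0,0,0,0],[0.45,0,0,0,0,0,0],[0.45,0,0,0,0,0,0],[0.45,0,0,-0.04,0,0,0],[0.45,0,0,-0.1,0,0,0],[0.45,0,0,-0.16,0,0,0],[0.45,0,0,-0.22,0,0,0],[1,0,0,-0.24,0,0,0],[1,0,0,-0.24,0,0,0]]}}

```text
t: 29.8
eef_pos: [0.4872, -0.1116, 0.2845]
orientation: [3.137, -0.002, 0.074]
wrist_force: [-0.6, -0.1, -0.3]
grip_width: 0.0534
grasp_force: 0.0
```

Run:
```python
from fit import *
brief();st=status.state()
for n in('wrist','scene','top'):
    p=vision.capture(n);c=cm(p,st)
    if n=='scene': save(p,'s3.png',(180,120,500,320),2.4)
    for l,b,v,z,zc in(('unit',UNIT,[.664,-.038,.05],0,.05),('module',MOD,[.644,.24,-.31],.026,.03)):
        ms=masks(p,l); m=pick(ms,proj(p,[v[0],v[1],zc],st)) if ms else None
        if m is None: print(n,l,'none',find(p,l,st));continue
        x,f=fit([(c,m)],b,upright,v,z);print(n,l,x.round(4).tolist(),round(f,3))
```

```text
29.8 pos [0.4872, -0.1116, 0.2845] rpy [3.1372, -0.0024, 0.0744] F [-0.6, -0.1, -0.3] q [-0.45, 0.13, 1.54, -0.0, 1.47, 1.05] grip 0.0534 0.0
wrist unit [0.6661, -0.038, 0.047] 0.011
wrist module [0.645, 0.2382, -0.316] 0.016
scene unit [0.6625, -0.0385, 0.0571] 0.031
scene module [0.6421, 0.2387, -0.351] 0.047
top unit [0.6676, -0.0291, 0.0961] 0.377
top module [0.6443, 0.2434, -0.2844] 0.115
```

View pics/s3.png

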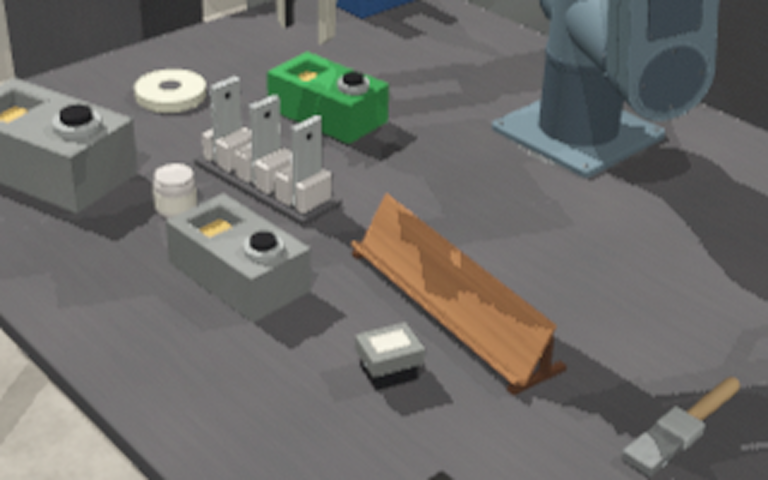

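Three plates stand in slots 1, 3 and 5 at (227,110), (265,130) and (307,150). The stand is empty, and the module is at (390,350).

Run:
```python
from h import *
plan([([.645,.2385,.17],Rdown(-.318),1)])
```

```text
0.2475, -0.4488, 0.1462, 0.0024, 0.0086, 0.7492  rows 8.0
```

{"op": "apply_moves", "data": {"series": [[1,0.03,-0.056,0.005,0,0.001,0.09],[1,0.062,-0.112,0.02,0,0.002,0.19],[1,0.093,-0.168,0.04,0.001,0.003,0.28],[1,0.124,-0.224,0.06,0.001,0.004,0.37],[1,0.155,-0.28,0.08,0.0015,0.005,0.47],[1,0.186,-0.336,0.1,0.002,0.006,0.56],[1,0.217,-0.392,0.125,0.002,0.007,0.65],[1,0.2475,-0.4488,0.1462,0.0024,0.0086,0.7492],[1,0.2475,-0.4488,0.1462,0.0024,0.0086,0.7492],[1,0.2475,-0.4488,0.1462,0.0024,0.0086,0.7492]]}}

```text
t: 31.25
eef_pos: [0.6448, 0.2394, 0.1689]
orientation: [3.14, 0.001, -0.315]
wrist_force: [0.0, -1.1, 0.1]
grip_width: 0.0929
grasp_force: 0.0
```

Run:
```python
from fit import *
brief();st=status.state()
p=vision.capture('wrist');c=cm(p,st);save(p,'w4.png')
m=pick(masks(p,'module'),proj(p,[.645,.2385,.04],st))
x,f=fit([(c,m)],MOD,upright,[.645,.2385,-.318],.026);print(x.round(4).tolist(),round(f,3))
plan([([*x[:2],.034],Rdown(x[2]),1)])
```

```text
31.25 pos [0.6448, 0.2394, 0.1689] rpy [3.1395, 0.0008, -0.315] F [0.0, -1.1, 0.1] q [0.19, 0.54, 1.23, -0.0, 1.37, 2.08] grip 0.0929 0.0
[0.6442, 0.2394, -0.3157] 0.043
-0.0026, -0.0022, 0.1828, 0.0017, -0.0036, -0.004  rows 2.7
```

View pics/w4.png

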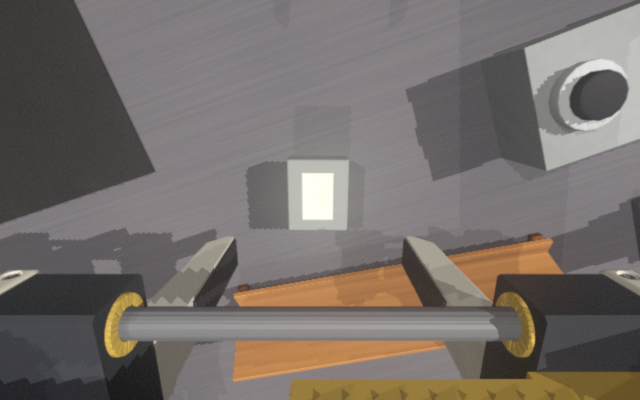

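The module is at (318,193), square to the fingers and centred.

{"op": "apply_moves", "data": {"series": [[1,-0.001,-0.001,0.05,0.0017,-0.003,0],[1,-0.001,-0.001,0.11,0.0017,-0.003,0],[1,-0.001,-0.001,0.15,0.0017,-0.003,0],[1,-0.001,-0.001,0.1828,0.0017,-0.003,0],[0.9,-0.001,-0.001,0.1828,0.0017,-0.003,0],[0,-0.001,-0.001,0.1828,0.0017,-0.003,0],[0,-0.001,-0.001,0.1828,0.0017,-0.003,0],[0,-0.001,-0.001,0.1828,0.0017,-0.003,0],[0,-0.001,-0.001,0.1828,0.0017,-0.003,0],[0,-0.001,-0.001,0.1828,0.0017,-0.003,0]], "newtons": 35}}

```text
t: 32.35
eef_pos: [0.6464, 0.2397, 0.0357]
orientation: [-3.139, -0.003, -0.318]
wrist_force: [0.1, 0.5, 5.8]
grip_width: 0.0551
grasp_force: 35.0
```

{"op": "apply_moves", "data": {"series": [[0,0,0,0,0,0,0],[0,0,0,0,0,0,0],[0,0,0,-0.02,0,0,0],[0,0,0,-0.07,0,0,0],[0,0,0,-0.13,0,0,0],[0,0,0,-0.2,0,0,0],[0,0,0,-0.24,0,0,0],[0,0,0,-0.24,0,0,0]]}}

```text
t: 33.15
eef_pos: [0.6478, 0.2397, 0.2214]
orientation: [-3.136, -0.01, -0.318]
wrist_force: [-0.3, 0.2, -1.8]
grip_width: 0.0556
grasp_force: 35.0
```

Run:
```python
from h import *
brief()
U=np.array([.666,-.038]);S=U+Rm([0,0,.047])[:2,1]*-.045;print(S)
plan([([*S,.19],Rdown(.047),1)])
```

```text
33.15 pos [0.6478, 0.2397, 0.2214] rpy [-3.1355, -0.0104, -0.3177] F [-0.3, 0.2, -1.8] q [0.19, 0.51, 1.16, 0.0, 1.46, 2.08] grip 0.0556 35.0
[ 0.66811422 -0.08295031]
0.1596, 0.4004, 0.0411, -0.0078, -0.0218, -0.6965  rows 6.5
```

{"op": "apply_moves", "data": {"series": [[0,0.02,0.05,0.005,-0.001,-0.003,-0.09],[0,0.04,0.1,0.01,-0.002,-0.005,-0.175],[0,0.06,0.15,0.015,-0.003,-0.008,-0.26],[0,0.08,0.2,0.02,-0.004,-0.011,-0.35],[0,0.1,0.25,0.026,-0.005,-0.014,-0.435],[0,0.12,0.3,0.031,-0.006,-0.0165,-0.52],[0,0.14,0.35,0.036,-0.007,-0.019,-0.61],[0,0.1596,0.4004,0.0411,-0.0078,-0.0218,-0.6965],[0,0.1596,0.4004,0.0411,-0.0078,-0.0218,-0.6965],[0,0.1596,0.4004,0.0411,-0.0078,-0.0218,-0.6965]]}}

```text
t: 34.15
eef_pos: [0.6638, -0.0844, 0.181]
orientation: [-3.141, 0.015, 0.044]
wrist_force: [-0.3, 0.9, -2.2]
grip_width: 0.056
grasp_force: 35.0
```

Run:
```python
from fit import *
brief();st=status.state()
p=vision.capture('wrist');c=cm(p,st);save(p,'w5.png',(200,60,440,260),3)
for o in find(p,'module',st)+find(p,'unit',st): print(o)
```

```text
34.15 pos [0.6638, -0.0844, 0.181] rpy [-3.1415, 0.0148, 0.044] F [-0.3, 0.9, -2.2] q [-0.29, 0.51, 1.26, -0.0, 1.39, 1.24] grip 0.056 35.0
('module', 0.69, [0.677, -0.087, 0.194], [322.0, 240.0])
('unit', 0.96, [0.702, -0.335, 0.061], [601.0, 164.0])
('unit', 0.73, [0.684, -0.018, 0.067], [242.0, 170.0])
```

View pics/w5.png

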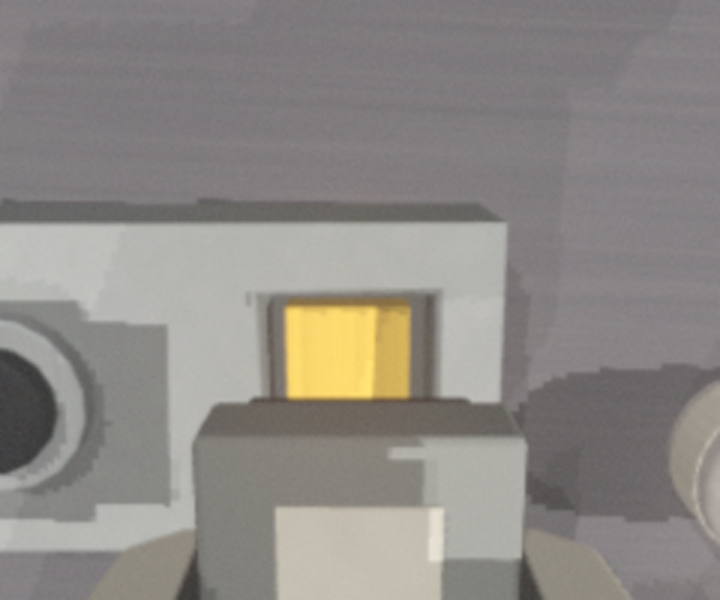

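Run:
```python
from fit import *
st=status.state();p=vision.capture('wrist');f=lambda a:np.array(a)/3+[200,60]-.33
hz=st['eef_pos'][2]-.0097
for n,a,z in [('sockL out',(259,293),.07),('sockR out',(440,293),.07),('sockL near',(255,390),.07),('sockR near',(443,390),.07),('headL top',(199,437),hz+.024),('headR top',(523,437),hz+.024),('headL bot',(209,407),hz),('headR bot',(500,407),hz),('footL',(250,402),hz-.026),('footR',(470,402),hz-.026),('unitR far',(505,223),.07)]:
    print(n,pix2z(p,f(a),z,st).round(4))
g=p['image'].astype(int).mean(2)
print('row165',g[165,278:352].round().astype(int).tolist())
print('row180',g[180,278:352].round().astype(int).tolist())
print('col317',list(zip(range(125,215),g[125:215,317].round().astype(int).tolist())))
print('row215',g[215,255:385].round().astype(int).tolist())
print('row194',g[194,255:385].round().astype(int).tolist())
```

```text
sockL out [ 0.6977 -0.0538  0.07  ]
sockR out [ 0.7001 -0.1056  0.07  ]
sockL near [ 0.6689 -0.0531  0.07  ]
sockR near [ 0.6715 -0.1085  0.07  ]
headL top [ 0.6955 -0.0565  0.1966]
headR top [ 0.6979 -0.1089  0.1966]
headL bot [ 0.6935 -0.0546  0.1726]
headR bot [ 0.696  -0.1087  0.1726]
footL [ 0.6873 -0.0595  0.1466]
footR [ 0.6895 -0.1065  0.1466]
unitR far [ 0.7206 -0.1223  0.07  ]
row165 [181, 179, 181, 179, 180, 181, 181, 180, 181, 179, 165, 148, 139, 130, 98, 102, 114, 114, 115, 132, 165, 189, 194, 196, 193, 188, 186, 186, 188, 188, 190, 187, 180, 182, 191, 194, 195, 194, 192, 189, 190, 190, 190, 186, 185, 179, 182, 194, 194, 186, 155, 147, 146, 144, 149, 154, 151, 144, 142, 143, 141, 133, 116, 113, 111, 106, 98, 93, 95, 110, 136, 151, 172, 185]
row180 [181, 180, 181, 181, 179, 180, 180, 179, 180, 180, 179, 162, 142, 131, 98, 97, 112, 113, 116, 127, 158, 189, 194, 196, 195, 192, 189, 190, 193, 193, 194, 194, 194, 194, 193, 196, 196, 195, 195, 194, 195, 196, 196, 191, 191, 192, 195, 200, 195, 165, 160, 160, 160, 160, 160, 161, 160, 162, 162, 161, 156, 123, 111, 112, 107, 104, 
[... 1667 characters left out ...]
 173, 174, 173, 173, 174, 174, 174, 172, 173, 174, 174, 174, 167, 127, 105, 101, 102, 102, 102, 101, 101, 99, 97]
row194 [151, 179, 183, 183, 183, 183, 182, 182, 183, 182, 183, 182, 182, 179, 178, 178, 170, 152, 137, 133, 134, 134, 133, 132, 133, 131, 132, 127, 102, 97, 95, 96, 95, 94, 95, 95, 96, 94, 95, 92, 93, 97, 94, 95, 96, 96, 97, 97, 96, 99, 96, 97, 97, 98, 93, 99, 97, 99, 99, 99, 97, 97, 96, 95, 100, 97, 96, 99, 95, 97, 99, 97, 96, 97, 97, 96, 96, 96, 97, 96, 94, 95, 93, 96, 94, 94, 94, 92, 92, 95, 94, 92, 94, 94, 96, 92, 93, 93, 96, 93, 98, 110, 133, 135, 135, 134, 134, 134, 137, 145, 144, 147, 161, 162, 135, 121, 119, 121, 126, 124, 122, 120, 113, 106, 105, 105, 104, 105, 104, 103]
```

Run:
```python
from fit import *
brief();st=status.state();p=vision.capture('wrist');g=p['image'].astype(int).mean(2)
print([ (r,int(g[r,317])) for r in list(range(153,166))+list(range(188,210))]);print(g[180,284:296].astype(int),g[180,342:354].astype(int))
hz=st['eef_pos'][2]-.0097
for n,a,z in [('s out',(317,157.5),.07),('s in',(317,159.3),.07),('L out',(289.3,180),.07),('L in',(291.5,180),.07),('R in',(346.8,180),.07),('R out',(349,180),.07),('head top',(317,204.7),hz+.024),('head bot',(317,192.2),hz),('headL',(263.5,215),hz+.024),('headR',(374.5,215),hz+.024),('footL',(282.7,194),hz-.026),('footR',(356.3,194),hz-.026)]:
    print(n,pix2z(p,a,z,st).round(4))
```

```text
34.35 pos [0.6647, -0.082, 0.1826] rpy [3.1407, 0.0121, 0.0482] F [0.1, 0.7, -1.1] q [-0.29, 0.5, 1.26, -0.0, 1.39, 1.24] grip 0.0557 35.0
[(153, 179), (154, 180), (155, 180), (156, 178), (157, 172), (158, 150), (159, 128), (160, 115), (161, 108), (162, 110), (163, 141), (164, 171), (165, 189), (188, 194), (189, 193), (190, 195), (191, 191), (192, 156), (193, 103), (194, 94), (195, 99), (196, 100), (197, 100), (198, 102), (199, 103), (200, 104), (201, 103), (202, 103), (203, 105), (204, 106), (205, 114), (206, 125), (207, 129), (208, 130), (209, 128)]
[180 180 179 179 179 163 145 138 129 102 108 112] [109 105  96  96  99 114 134 154 182 184 186 185]
s out [ 0.699  -0.0802  0.07  ]
s in [ 0.6974 -0.0803  0.07  ]
L out [ 0.678  -0.0568  0.07  ]
L in [ 0.6781 -0.0588  0.07  ]
R in [ 0.6804 -0.1073  0.07  ]
R out [ 0.6805 -0.1092  0.07  ]
head top [ 0.6971 -0.081   0.1969]
head bot [ 0.6967 -0.0809  0.1729]
headL [ 0.6906 -0.0551  0.1969]
headR [ 0.6931 -0.1094  0.1969]
footL [ 0.6872 -0.0592  0.1469]
footR [ 0.6895 -0.1063  0.1469]
```

{"op": "apply_moves", "data": {"series": [[0,0.0072,0,0,0,0.023,0],[0,0.0072,0,0.02,0,0.023,0],[0,0.0072,0,0.04,0,0.023,0],[0,0.0072,0,0.06,0,0.023,0],[0,0.0072,0,0.076,0,0.023,0],[0,0.0072,0,0.076,0,0.023,0],[0,0.0072,0,0.076,0,0.023,0],[0,0.0072,0,0.076,0,0.023,0],[0,0.0072,0,0.076,0,0.023,0]]}}

```text
t: 35.3
eef_pos: [0.6704, -0.0836, 0.1269]
orientation: [3.14, -0.002, 0.047]
wrist_force: [0.5, 0.1, -1.9]
grip_width: 0.0556
grasp_force: 35.0
```

Run:
```python
from fit import *
brief();st=status.state();p=vision.capture('wrist');g=p['image'].astype(int).mean(2)
save(p,'w6.png',(230,110,410,260),4)
print([ (r,int(g[r,319])) for r in range(140,215)]);print('175:',g[175,270:370].astype(int).tolist());print('185',g[185,250:390].astype(int).tolist());print('215',g[215,250:390].astype(int).tolist())
brief()
```

```text
35.3 pos [0.6704, -0.0836, 0.1269] rpy [3.1396, -0.0025, 0.0468] F [0.5, 0.1, -1.9] q [-0.29, 0.54, 1.33, -0.0, 1.26, 1.24] grip 0.0556 35.0
[(140, 130), (141, 126), (142, 105), (143, 100), (144, 97), (145, 96), (146, 98), (147, 99), (148, 99), (149, 96), (150, 97), (151, 98), (152, 106), (153, 148), (154, 171), (155, 176), (156, 177), (157, 175), (158, 175), (159, 176), (160, 177), (161, 176), (162, 179), (163, 177), (164, 177), (165, 177), (166, 178), (167, 179), (168, 177), (169, 178), (170, 177), (171, 176), (172, 176), (173, 179), (174, 177), (175, 178), (176, 177), (177, 178), (178, 176), (179, 166), (180, 140), (181, 122), (182, 108), (183, 100), (184, 108), (185, 149), (186, 170), (187, 176), (188, 186), (189, 192), (190, 192), (191, 189), (192, 157), (193, 100), (194, 90), (195, 96), (196, 95), (197, 96), (198, 99), (199, 96), (200, 98), (201, 99), (202, 100), (203, 99), (204, 101), (205, 111), (206, 124), (207, 124), (208, 127), (209, 129), (210, 127), (211, 129), (212, 127), (213, 127), (214, 129)]
175: [146, 147, 146, 146, 145, 145, 147, 147, 146, 146, 146, 146, 144, 146,
[... 1270 characters left out ...]
27, 127, 127, 127, 125, 126, 126, 127, 127, 125, 128, 128, 125, 125, 127, 126, 128, 126, 127, 129, 126, 128, 127, 128, 130, 126, 128, 128, 129, 126, 128, 129, 127, 128, 128, 127, 129, 128, 128, 129, 128, 127, 129, 127, 127, 128, 128, 127, 129, 142, 167, 170, 170, 170, 170, 170, 172, 177, 177, 179, 179, 180, 179, 178, 179, 178, 179, 182, 181, 182, 182, 181, 182, 182, 182, 181, 182, 180, 182, 181, 181, 182, 181, 181, 181, 182, 179, 181, 181, 181, 182, 181, 182, 182, 181, 180, 174, 160, 166, 151, 123, 119, 123, 125, 123, 123, 121, 111, 114, 111, 105, 104]
35.35 pos [0.6702, -0.0836, 0.1268] rpy [3.1396, -0.0022, 0.0467] F [0.3, 0.1, -1.5] q [-0.29, 0.55, 1.33, -0.0, 1.26, 1.24] grip 0.0558 35.0
```

View pics/w6.png

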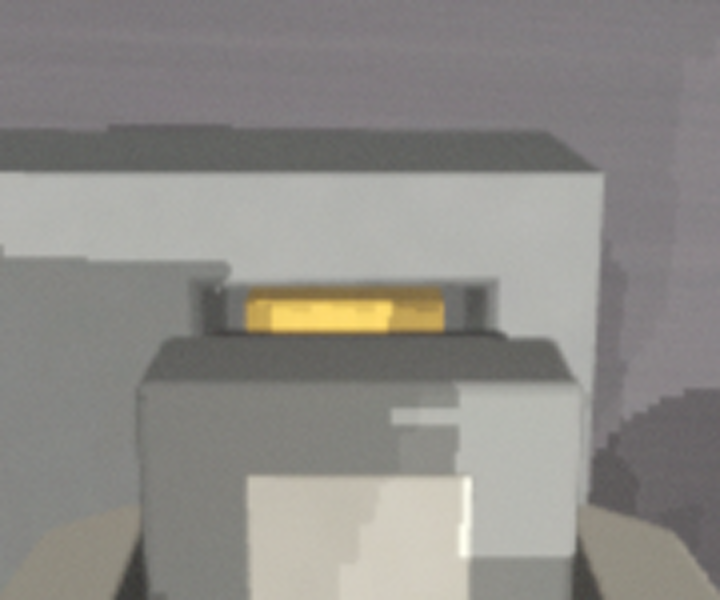

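Run:
```python
from fit import *
st=status.state();p=vision.capture('top')
p=vision.capture('wrist');brief()
hz=st['eef_pos'][2]-.0097
for n,a,z in [('s out',(319,179.6),.07),('s in',(319,181.8),.07),('L out',(277.4,185),.07),('R out',(354.2,185),.07),('head top',(319,204.8),hz+.024),('head bot/foot',(319,192.2),hz),('headL',(264.5,210),hz+.024),('headR',(375.2,210),hz+.024),('footL',(283.7,193.5),hz-.026),('footR',(355.7,193.5),hz-.026)]:
    print(n,pix2z(p,a,z,st).round(4))
```

```text
35.45 pos [0.67, -0.0836, 0.1265] rpy [3.1398, -0.0016, 0.0466] F [-0.6, 0.3, -1.3] q [-0.29, 0.55, 1.33, -0.0, 1.26, 1.24] grip 0.0559 35.0
s out [ 0.699  -0.0838  0.07  ]
s in [ 0.6974 -0.0839  0.07  ]
L out [ 0.6938 -0.0547  0.07  ]
R out [ 0.6962 -0.1088  0.07  ]
head top [ 0.7022 -0.0836  0.1411]
head bot/foot [ 0.7023 -0.0836  0.1171]
headL [ 0.6984 -0.0571  0.1411]
headR [ 0.7008 -0.1112  0.1411]
footL [ 0.6936 -0.0614  0.0911]
footR [ 0.6956 -0.1076  0.0911]
```

{"op": "apply_moves", "data": {"series": [[0,0.0005,-0.0033,0,0,0,0],[0,0.0005,-0.0033,0,0,0,0],[0,0.0005,-0.0033,0.01,0,0,0],[0,0.0005,-0.0033,0.018,0,0,0],[0,0.0005,-0.0033,0.018,0,0,0],[0,0.0005,-0.0033,0.018,0,0,0]]}}

```text
t: 36.05
eef_pos: [0.6697, -0.0809, 0.1117]
orientation: [3.141, 0.0, 0.047]
wrist_force: [0.2, -0.2, -1.9]
grip_width: 0.0557
grasp_force: 35.0
```

{"op": "apply_moves", "data": {"series": [[0,0,0,0.004,0,0,0],[0,0,0,0.008,0,0,0],[0,0,0,0.012,0,0,0],[0,0,0,0.014,0,0,0],[0,0,0,0.014,0,0,0]]}}

```text
t: 36.55
eef_pos: [0.6698, -0.0809, 0.1014]
orientation: [3.14, -0.0, 0.047]
wrist_force: [0.4, -0.7, -2.0]
grip_width: 0.0556
grasp_force: 35.0
```

{"op": "apply_moves", "data": {"series": [[0,0,0,0.004,0,0,0],[0,0,0,0.008,0,0,0],[0,0,0,0.012,0,0,0],[0,0,0,0.016,0,0,0],[0,0,0,0.016,0,0,0]]}}

```text
t: 37.05
eef_pos: [0.6696, -0.0809, 0.0891]
orientation: [3.141, 0.0, 0.047]
wrist_force: [-0.4, -0.0, -2.7]
grip_width: 0.0554
grasp_force: 35.0
```

{"op": "apply_moves", "data": {"series": [[0,0,0,0.003,0,0,0],[0,0,0,0.003,0,0,0]]}}

```text
t: 37.25
eef_pos: [0.6702, -0.0811, 0.0877]
orientation: [3.14, -0.001, 0.047]
wrist_force: [-0.6, 0.4, -2.1]
grip_width: 0.056
grasp_force: 35.0
```

{"op": "apply_moves", "data": {"series": [[0,0,0,0.002,0,0,0],[0,0,0,0.004,0,0,0],[0,0,0,0.006,0,0,0],[0,0,0,0.008,0,0,0],[0,0,0,0.008,0,0,0]], "newtons": 50}}

```text
t: 37.75
eef_pos: [0.6702, -0.0811, 0.0816]
orientation: [3.14, -0.001, 0.047]
wrist_force: [-0.6, 0.7, 3.2]
grip_width: 0.0555
grasp_force: 50.0
```

{"op": "apply_moves", "data": {"series": [[0,0,0,0.002,0,0,0],[0,0,0,0.004,0,0,0],[0,0,0,0.004,0,0,0]]}}

```text
t: 38.05
eef_pos: [0.6702, -0.0811, 0.0797]
orientation: [3.14, -0.002, 0.047]
wrist_force: [-2.9, 0.4, 10.1]
grip_width: 0.0553
grasp_force: 50.0
```

{"op": "apply_moves", "data": {"series": [[0,0,0,0.002,0,0,0],[0,0,0,0.003,0,0,0],[0,0,0,0.003,0,0,0]]}}

```text
t: 38.35
eef_pos: [0.6703, -0.0811, 0.0797]
orientation: [3.14, -0.002, 0.047]
wrist_force: [-7.7, 0.4, 20.5]
grip_width: 0.0553
grasp_force: 50.0
```

{"op": "apply_moves", "data": {"series": [[0.9,0,0,-0.005,0,0,0],[0.9,0,0,-0.005,0,0,0],[0.9,0,0,-0.005,0,0,0],[0.9,0,0,-0.005,0,0,0],[0.9,0,0,-0.005,0,0,0],[0.9,0,0,-0.04,0,0,0],[0.9,0,0,-0.09,0,0,0],[0.9,0,0,-0.14,0,0,0],[0,0,0,-0.14,0,0,0],[0,0,0,-0.14,0,0,0]]}}

```text
t: 39.35
eef_pos: [0.6705, -0.081, 0.1822]
orientation: [3.139, -0.003, 0.047]
wrist_force: [-0.5, 0.2, -0.0]
grip_width: 0.0724
grasp_force: 0.0
```

Run:
```python
from fit import *
brief();st=status.state()
p=vision.capture('wrist');c=cm(p,st);save(p,'w7.png',(160,80,440,280),2.8)
print(find(p,'start',st))
for m in masks(p,'module')[:1]:
    x,f=fit([(c,m)],[MOD[0]],lambda v,z:upright(v,v[3]),[.670,-.081,.047,.07]);print('module',x.round(4),round(f,3))
go([.6655,.019,.13],Rdown(.047),st)
```

```text
39.35 pos [0.6705, -0.081, 0.1822] rpy [3.1395, -0.0026, 0.0468] F [-0.5, 0.2, -0.0] q [-0.28, 0.5, 1.26, -0.0, 1.38, 1.24] grip 0.0724 0.0
[('start', 0.73, [0.491, -0.14, 0.053], [364.0, 353.0]), ('start', 0.58, [0.668, 0.017, 0.091], [199.0, 202.0])]
module [ 0.6653 -0.0827  0.0417  0.0612] 0.016
shift [-0.0005, -0.1336, 0.0693] turn [0.004, -0.005, -0.0004] rows 2.3
```

View pics/w7.png

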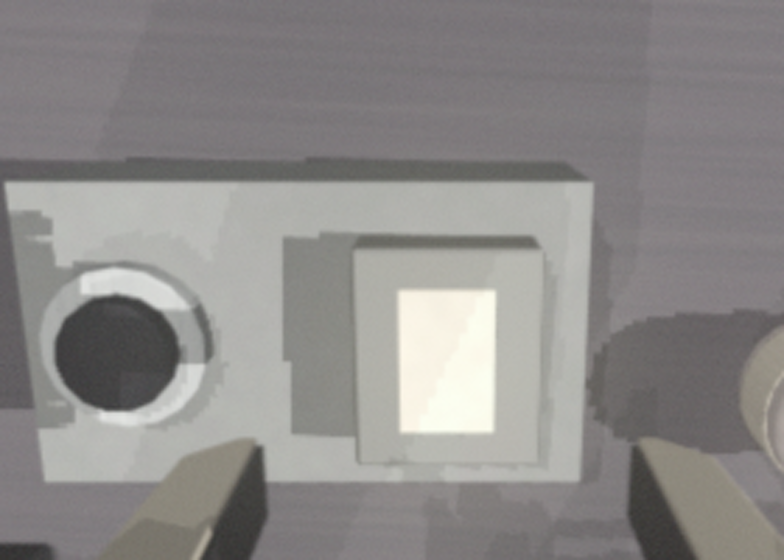

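The module head is flush at crop (450,350), and the button is at crop (118,350). Next I'll close the fingers above the button.

{"op": "apply_moves", "data": {"series": [[0,0,-0.04,0.01,0.004,-0.005,0],[0,0.001,-0.08,0.03,0.004,-0.005,0],[0,0.0015,-0.12,0.05,0.004,-0.005,0],[0,0.0015,-0.1336,0.0693,0.004,-0.005,0],[0,0.0015,-0.1336,0.0693,0.004,-0.005,0],[0,0.0015,-0.1336,0.0693,0.004,-0.005,0],[0,0.0015,-0.1336,0.0693,0.004,-0.005,0],[0,0.0015,-0.1336,0.0693,0.004,-0.005,0],[0,0.0015,-0.1336,0.0693,0.004,-0.005,0],[0,0.0015,-0.1336,0.0693,0.004,-0.005,0]], "newtons": 10}}

```text
t: 40.5
eef_pos: [0.6667, 0.0185, 0.1298]
orientation: [-3.141, 0.001, 0.046]
wrist_force: [0.3, 0.0, -0.4]
grip_width: 0.0004
grasp_force: 0.0
```

Run:
```python
from fit import *
brief();st=status.state()
p=vision.capture('wrist');save(p,'w8.png',(200,100,440,300),2.5)
```

```text
40.5 pos [0.6667, 0.0185, 0.1298] rpy [-3.1411, 0.0011, 0.0459] F [0.3, 0.0, -0.4] q [-0.14, 0.53, 1.35, 0.0, 1.26, 1.39] grip 0.0004 0.0
```

View pics/w8.png

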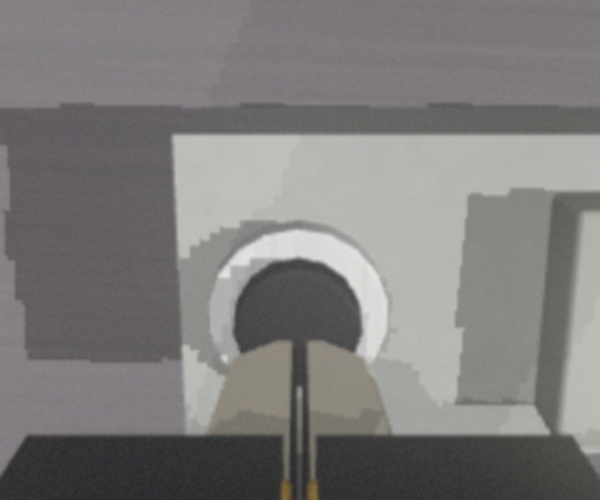

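The closed tips are centred over the button. Pressing down.

{"op": "apply_moves", "data": {"series": [[0,0,0,0.02,0,0,0],[0,0,0,0.035,0,0,0],[0,0,0,0.045,0,0,0],[0,0,0,0.05,0,0,0],[0,0,0,0.05,0,0,0]]}}

```text
t: 41.05
eef_pos: [0.6658, 0.0193, 0.0912]
orientation: [-3.141, 0.003, 0.047]
wrist_force: [-1.2, 0.3, 2.3]
grip_width: 0.0005
grasp_force: 1.0
```

{"op": "apply_moves", "data": {"series": [[0,0,0,0.003,0,0,0],[0,0,0,0.006,0,0,0],[0,0,0,0.006,0,0,0]]}}

```text
t: 41.35
eef_pos: [0.6666, 0.0192, 0.0877]
orientation: [-3.141, 0.001, 0.047]
wrist_force: [-2.1, 0.6, 4.5]
grip_width: 0.0003
grasp_force: 2.0
```

{"op": "apply_moves", "data": {"series": [[0,0,0,0.003,0,0,0],[0,0,0,0.006,0,0,0],[0,0,0,0.007,0,0,0],[0,0,0,0.007,0,0,0],[0,0,0,0.007,0,0,0]]}}

```text
t: 41.85
eef_pos: [0.6668, 0.0192, 0.086]
orientation: [3.141, -0.001, 0.047]
wrist_force: [-9.0, 0.9, 21.6]
grip_width: 0.0006
grasp_force: 11.0
```

Hard stop, so the button is fully in. Let go and retreat.

{"op": "apply_moves", "data": {"series": [[0,0,0,-0.01,0,0,0],[0,0,0,-0.04,0,0,0],[0,0,0,-0.09,0,0,0],[0,0,0,-0.15,0,0,0],[0,0,0,-0.2,0,0,0],[0,0,0,-0.2,0,0,0],[0,0,0,-0.2,0,0,0]]}}

```text
t: 42.55
eef_pos: [0.6673, 0.0191, 0.2327]
orientation: [-3.141, -0.001, 0.047]
wrist_force: [-0.2, -0.3, -0.5]
grip_width: 0.0003
grasp_force: 0.0
```

Run:
```python
from fit import *
brief();st=status.state()
p=vision.capture('scene');save(p,'s4.png',(180,120,420,300),3)
```

```text
42.55 pos [0.6673, 0.0191, 0.2327] rpy [-3.1414, -0.0005, 0.0467] F [-0.2, -0.3, -0.5] q [-0.14, 0.47, 1.2, 0.0, 1.48, 1.39] grip 0.0003 0.0
```

View pics/s4.png

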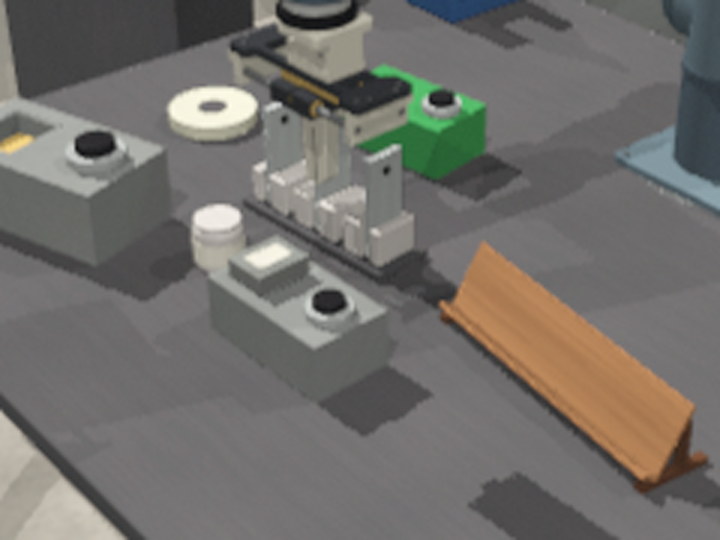

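The plates stand in the rack at (283,135), (335,150) and (385,200), the module is flush at (270,262), and the button is out at (330,302). Handing in.

```bash
python3 -c "
from workcell import job
print(job.finish_job())"
```

```text
the job is handed in; nothing more can be done
None
```

The job is handed in, with no verdict returned: all three plates stand in rack slots 1, 3 and 5, the timer module is pressed home, and the start button was pushed fully in and let go; the tin, wheel and brush were not touched.

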